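Clear the bottle labeller's catch bay

ROBOT

A 7-joint arm with a two-finger parallel gripper is mounted at the origin on the work surface. World frame = base frame: x ahead of the robot, y to its left, z up, the work surface at z = 0. Lengths are in mm, angles in rad, forces in N, time in s.
With the tool pointing down it reaches from about 400 to 875 mm from the base axis. Payload 6.5 kg.
Tool frame: the origin (TCP) lies midway between the tips of the shut fingers; the grasp point (between the pads) lies 19 mm behind it (ctrl.hold_point_z is the z of the grasp point in the tool frame, in mm); z points along the fingers, x is the direction in which the jaws open and shut, and the axes are right-handed (so a half turn about z gives the same grasp; the last joint's range is limited). The gripper opens to 85 mm and grips with 20 to 120 N. Pads are 22 mm wide; open, the fingers measure 114 mm over their backs; the gripper's body (76 mm by 85 mm) begins 54 mm behind the grasp point. The pads swing forward as they close: fully open they stand 13 mm farther back than shut.
Start: joints at [-1.282, 0.536, -0.004, 1.538, 0.003, 1.067, -0.071], TCP at [225.807, 609.509, 231.29] pointing down, gripper open.
Joint ranges: [-2.7, 2.7], [-0.37, 2.16], [-1.27, 1.26], [0.24, 2.4], [-1.31, 4.45], [0.19, 1.91], [-2.76, 2.76]. Speed limits (rad/s): [2.39, 2.39, 3.14, 3.14, 3.14, 3.14, 3.14].

INTERFACE

Orientations are given as a rotation vector (axis times angle).
In Python, from cell import ctrl gives the robot as it stands.
- The arm moves only by the tool apply_moves, never from a script. Its argument "steps" is a list of rows, each a list of 2 entries, a list of its own where there are three numbers: the shift along the tool's x, y, z in cm, then the turn about the tool's z in rad. In form: [[[dx, dy, dz], yaw], ...]. A call has 1 to 10 rows; each row is the pose to reach, as a shift and turn from the pose commanded when the call began, along the tool's axes at that moment; what a row does not reach only later rows make up. A row lasts 1/8 s, in which the tool goes at most 62.5 mm and 10.7 degrees, less where a joint would pass 70% of its speed; a pose out of reach is approached as far as the arm can. A call with a gripper value outside its range is refused whole. "fingers" is the opening in per cent of the stroke, from 0 (shut) to 100 (fully open), set as the call begins (left out, the last holds). The fingers move at their own pace and stop on an object; the grip force is fixed at half the most. Time passes only in rows, so rows that repeat a pose let the fingers close. It gives the time, the measured TCP pose, the force and the opening at its end, in the units of the state.
- ctrl.get_obs(): the state, without advancing time (a new reading comes with each control period).
- ctrl.grab_frame(name): name is "scene" or "side" or "wrist"; returns the picture (420x560x3 uint8, blue, green, red); there is no depth.
- ctrl.calibration(name): a dict with "camera_matrix" (3x3 intrinsics, pixels), "rvec" (rotation vector, rad) and "tvec" (3), from world to camera coordinates, as OpenCV has them. Camera axes: x right, y down, z forward; pixel columns grow to the right and rows downward; lengths in mm; the calibration is good to about 2 mm. A picture is of the moment at which its call begins: read the wrist's pose just before it. calibration takes no time and is no camera call; for the wrist camera it gives the pose at the moment of the call.
- ctrl.finish_job(): hands the job in, once; it reports no verdict.
The state is a dict: "time": time; "qpos": joint angles; "qd": joint speeds; "joint_torque": joint torques, N m; "position": TCP position; "tool_rot": TCP orientation; "force": force on the tool from outside, world axes, zero at the start; "moment": the same for the moment, N m; "opening": finger opening in mm.
Only numpy, scipy, OpenCV 4.12 (cv2) and the standard library are available. Lean on these libraries where they do the work, as an engineer would, in place of code of your own. Each camera call takes 0.05 s, during which the arm holds its last target.

TASK

The labelling machine has finished its batch: slip the blade of the spatula into the slot under the front of the orange-framed guard and lever it up off its seat (with the blade, not the fingers), swing it wide open, and move every bottle from the catch bay into the blue tote. Then shut the guard fully and, only once it is shut, twist the run switch clockwise to its stop and let it spring back, so the machine starts its next batch. Leave the spatula lying flat in its steel tray and leave everything else on the bench where it stands.

Things in the scene. Friction and masses are not known exactly. Their poses are not given: they have to be found in the camera images.
- labeller: bench labelling machine, fixed. Origin on the bench under the middle of its catch bay; x from the bay's front to its back (away from the robot), y to the left, z up. -y of the bay (y -150 to -235 mm) is a console 58 mm high; +y of it a chute, up to 75 mm high, then a white tower from y = +237 mm (x from -20 mm), 170 mm high, label reel on top to 340 mm. A low duct runs behind the bay
- bay_floor (a point): middle of the bay's floor, 14 mm above the bench. The bay is 108 mm (machine x) by 288 mm (y) inside, its walls reach 50 mm above the bench; front wall 8 mm thick, outer face at machine x = -62 mm. Steel strips 16 mm wide, 4 mm high run along its two ends on the floor
- slot (a point): lever slot in the middle of the machine's front: a gap 100 mm wide, 7 mm high, 43 to 50 mm above the bench, between the lowered front wall and the guard's front edge above it. Site: mid-height of the gap, at the guard's edge (machine x = -66 mm). A yellow ledge, top level with the gap's bottom, stands out 12 mm in front; the gap is entered level, towards machine +x. Too thin for fingers
- guard (a joint): angle of the guard over the bay, a clear panel 4 mm thick in an orange frame, 126 mm (x) by 296 mm (y), front bar 16 mm wide and 10 mm thick, 0.3 kg. Hinged along the bay's back: 0 rad shut, 1.75 rad wide open on its stop (front edge up, leaning a little backwards)
- guard_hinge (a point): middle of the guard's hinge axis (along the machine's y), 52 mm above the bench, at mid-thickness of the panel. The hinge is stiff (0.33 N m of friction): the guard stays at any angle it is left at and must be pushed all the way both ways; about 4 N at its front edge lifts it from shut
- guard_lip (a point): moves with the guard: middle of its front edge, at the underside, 126 mm from the hinge axis
- switch (a joint): angle of the spring-return run switch: 0 rad at rest with the bar along the machine's x, 1.05 rad at its stop, turned clockwise seen from above. A spring turns it back when let go (0.025 N m at rest, 0.13 N m at the stop)
- switch_grip (a point): on the switch's vertical axis, at the middle of its black bar grip (46 mm long, 12 mm wide, 24 mm high; top of bar 12 mm above the point; the console's top is 26 mm below the point)
- spatula: flat spatula with a red handle. Origin on its underside under the handle; x runs towards the blade, z up as it lies. Handle 95 mm long (x -55 to +40 mm), 18 mm wide, 16 mm high; steel blade from x = +40 to +110 mm, 24 mm wide, 2.5 mm thick, flush with the underside. 80 g, balance point about x = +28 mm
- spatula_grip (a point): middle of the front part of the spatula's handle (x = +20 mm, 8 mm above its underside): good place to grip, across the 18 mm width
- spatula_tip (a point): middle of the end of the blade (x = +110 mm), at half the blade's thickness
- tray: the spatula's tray, steel, fixed: 206 mm (its x) by 130 mm (its y), floor 4 mm thick, rim 9 mm high. Origin under its middle on the bench; at the start the spatula lies in it along its x
- tote: blue open tote, loose, 0.7 kg: 220 mm (its x) by 182 mm (its y), 62 mm high, walls and floor 6 mm. Origin under its middle
- bottle1: finished sample bottle 1, absent in some runs: flat white body 62 mm (x) by 54 mm (y) by 32 mm (z) with a label and green band, and a blue round cap, 25 mm diameter, 24 mm long, at its -x end (cap from x = -35 to -59 mm, on the body's axis). Origin at the middle of the white body. 0.11 kg. At the start it lies flat in the bay, cap towards the bay's front
- bottle2: finished sample bottle 2, absent in some runs: flat white body 62 mm (x) by 54 mm (y) by 32 mm (z) with a label and green band, and a blue round cap, 25 mm diameter, 24 mm long, at its -x end (cap from x = -35 to -59 mm, on the body's axis). Origin at the middle of the white body. 0.11 kg. At the start it lies flat in the bay, cap towards the bay's front
- bottle3: finished sample bottle 3, absent in some runs: flat white body 62 mm (x) by 54 mm (y) by 32 mm (z) with a label and green band, and a blue round cap, 25 mm diameter, 24 mm long, at its -x end (cap from x = -35 to -59 mm, on the body's axis). Origin at the middle of the white body. 0.11 kg. At the start it lies flat in the bay, cap towards the bay's front
- bottle4: finished sample bottle 4, absent in some runs: flat white body 62 mm (x) by 54 mm (y) by 32 mm (z) with a label and green band, and a blue round cap, 25 mm diameter, 24 mm long, at its -x end (cap from x = -35 to -59 mm, on the body's axis). Origin at the middle of the white body. 0.11 kg. At the start it lies flat in the bay, cap towards the bay's front
- amber: brown glass reagent bottle with black cap, 56 mm diameter, 110 mm tall; origin under its middle. Not part of the job
- wash: white round bottle with red cap, 66 mm diameter, 160 mm tall; origin under its middle. Not part of the job
- beaker: glass beaker, 72 mm across, 85 mm tall; origin under its middle. Not part of the job
- dishes: clear stack of dishes, 60 mm diameter, 30 mm tall; origin under its middle. Not part of the job
- meter: black handheld meter with green screen, lying flat, 85 x 165 x 32 mm; origin under its middle. Not part of the job
- jug: big white square sample jug, 92 x 92 mm, 185 mm tall; origin under its middle. Not part of the job
There are look-alikes about, which are no part of the job. Several things have the shape of the spatula; the one meant has the colours described above.

How it is judged:
By the outcome, as a careful person would: the job done as asked, in the order asked, and still so for the second after the job is handed in, with the robot touching nothing.
Of bottle1, bottle2, bottle3, bottle4 only 2 to 4 are there at a start; the rules pass over those that are not, and their reading is None.
At some moment in a run one of bottle1, bottle2, bottle3, bottle4, spatula may be knocked a few centimetres aside while the robot is not near it.
Once in a run the grip may slacken for a moment while it holds something.
It also fails if it takes over 210 s, if anything falls off the work surface, if the arm or the gripper's body presses on something with over 40 N, if the wrist force passes 120 N, or if a joint passes its speed limit or range.

## Working session

There is one attempt and no reset: what is moved stays moved. The work goes in short steps, Python scripts to look and compute and a tool call to move; the robot and the scene stay as the last step left them, time stands still between calls to the robot, and variables do not carry over. Pictures are saved under pics/ and viewed, and the job is handed in when it is done.

Besides the shell and the picture viewer there is one more tool, called after "Request:" as name([rows], argument=value, ...), one row to a line, values as JSON. apply_moves: Moves the arm, as the interface text tells. Its arguments: {"type":"object","properties":{"steps":{"type":"array","items":{"type":"array"}},"fingers":{"type":"number"}},"required":["steps"]}

I'll start by looking at the state and the three views.

```bash
ls -la; mkdir -p pics
python3 - <<'E'
from cell import ctrl
import cv2
print(ctrl.get_obs()); print(ctrl.hold_point_z)
for n in ("scene","side","wrist"):
    c=ctrl.calibration(n); print(n,c)
    cv2.imwrite(f"pics/a_{n}.png",ctrl.grab_frame(n))
E
```

```text
total 12
drwxr-xr-x  3 agent agent 4096 Dec  7 09:16 .
drwxr-xr-x 23 root  root  4096 Dec  7 09:16 ..
drwxr-xr-x  2 agent agent 4096 Dec  7 09:16 pics
{'time': 0.0, 'qpos': array([-1.28219978,  0.53719104, -0.00444707,  1.53886835,  0.00255592,
        1.06731115, -0.07121439]), 'qd': array([-2.48852388e-05, -9.98837581e-04, -1.52128381e-03, -1.66289453e-04,
       -2.27652913e-03,  1.11193927e-04,  2.05687301e-03]), 'joint_torque': array([ 5.23516701e-04, -5.83404207e+01,  1.04883078e+00, -2.59117180e+01,
        1.23641602e-02,  9.52135480e-03,  4.56188644e-06]), 'position': array([225.58852438, 608.91705744, 230.39875281]), 'tool_rot': array([ 2.57766626e+00,  1.79399943e+00, -2.20362315e-03]), 'force': array([-0.9460909 ,  0.25671644,  0.61629167]), 'moment': array([ 0.04052521,  0.02990339, -0.04282802]), 'opening': 85.51069829960912}
-18.700000000000003
scene {'camera_matrix': array([[398.94640307,   0.        , 278.28674936],
       [  0.        , 398.94640307, 209.94015693],
       [  0.        ,   0.        ,   1.        ]]), 'rvec': array([ 0.79061164,  2.5536958 , -1.10585591]), 'tvec': array([ 384.24644498, -125.7509699 , 1474.38756305])}
side {'camera_matrix': array([[447.87171588,   0.        , 279.15750059],
       [  0.        , 447.87171588, 211.92249922],
       [  0.        ,   0.        ,   1.        ]]), 'rvec': array([ 0.73469372, -2.51721086,  1.24463909]), 'tvec': array([ 423.52165425,  209.80895638, 1630.98073298])}
wrist {'camera_matrix': array([[324.11647869,   0.        , 282.67223605],
       [  0.        , 324.11647869, 211.91731876],
       [  0.        ,   0.        ,   1.        ]]), 'rvec': array([-2.35606042, -1.63986117, -0.26114298]), 'tvec': array([-650.22367948,  -40.93570957,  378.35978862])}
```

View pics/a_scene.png

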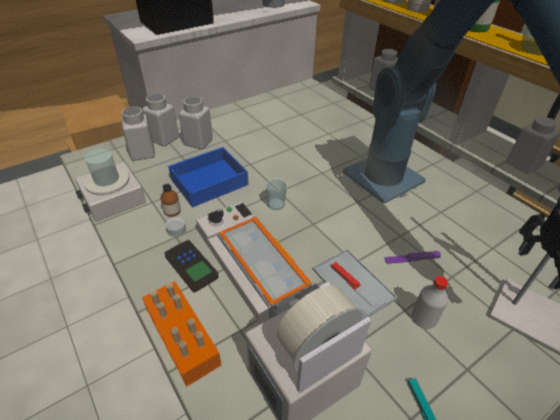

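View pics/a_side.png

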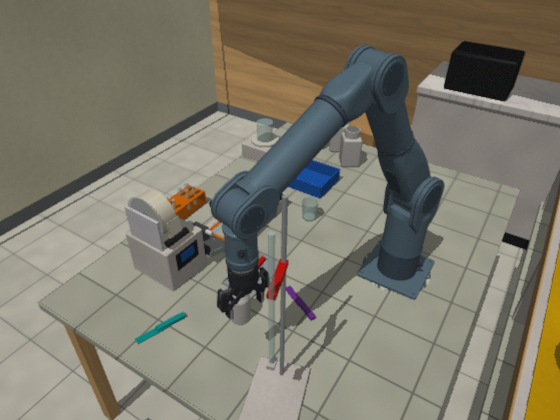

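View pics/a_wrist.png

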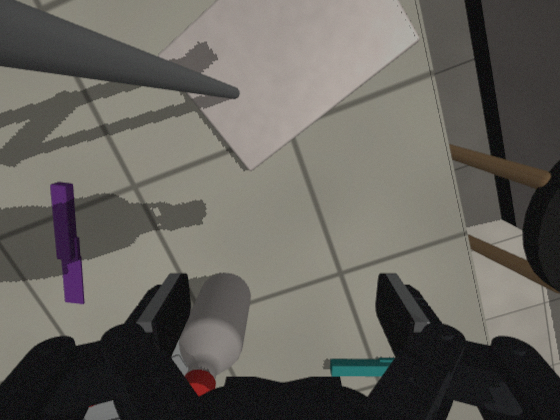

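```bash
cat > h.py <<'E'
from cell import ctrl
import cv2, numpy as np
from scipy.spatial.transform import Rotation as R
np.set_printoptions(precision=2,suppress=True)
def cam(n):
    c=ctrl.calibration(n); K=np.array(c["camera_matrix"]);Rm=cv2.Rodrigues(np.array(c["rvec"],float))[0];t=np.array(c["tvec"],float).ravel()
    return K,Rm,t
def ray(C,uv):
    K,Rm,t=C; d=Rm.T@np.linalg.solve(K,[uv[0],uv[1],1.0]); return -Rm.T@t, d/np.linalg.norm(d)
def onz(C,uv,z):
    o,d=ray(C,uv); return o+d*(z-o[2])/d[2]
def proj(C,P):
    K,Rm,t=C; p=(Rm@np.atleast_2d(P).T).T+t; q=(K@p.T).T; return q[:,:2]/q[:,2:]
def tri(rays):
    A=np.zeros((3,3));b=np.zeros(3)
    for o,d in rays:
        M=np.eye(3)-np.outer(d,d);A+=M;b+=M@o
    return np.linalg.solve(A,b)
def shot(n,fn):
    o=ctrl.get_obs(); C=cam(n); im=ctrl.grab_frame(n); cv2.imwrite(f"pics/{fn}.png",im)
    np.savez(f"pics/{fn}.npz",K=C[0],R=C[1],t=C[2]); return im,C,o
def load(fn):
    d=np.load(f"pics/{fn}.npz"); return cv2.imread(f"pics/{fn}.png"),(d["K"],d["R"],d["t"])
def tool():
    o=ctrl.get_obs(); return np.array(o["position"]),R.from_rotvec(o["tool_rot"]).as_matrix(),o
def shift(target,yawdir=None):
    """world target TCP -> shift in cm along tool axes; yawdir = wanted angle of tool x axis in world (rad, mod pi)"""
    p,Rm,o=tool(); s=Rm.T@(np.array(target,float)-p)/10
    cur=np.arctan2(Rm[1,0],Rm[0,0]); out=[s]
    if yawdir is not None:
        d=-(yawdir-cur)  # tool z is down
        d=(d+np.pi/2)%np.pi-np.pi/2; out.append(d)
    return out,cur
E
python3 - <<'E'
from h import *
import shutil
C=cam("scene")
for name,uv,z in [("traycorn",(315,267),9),("trayr",(394,295),9),("tray top",(348,252),9),("spat handle end",(335,266),16),("spat tip",(386,303),6),("guard NearLeft(switch side back)",(220,232),54),("guard sw front",(258,220),54),("guard tower front",(308,290),54),("guard tower back",(268,300),54),("switch",(213,216),84),("tote a",(170,172),62),("tote b",(218,152),62),("tote c",(247,180),62),("tote d",(198,200),62),("beaker",(276,207),0),("amber",(172,213),0),("wash",(428,322),0),("meter",(190,265),30),("purple",(412,258),0),("orange rack",(180,330),40)]:
    print(name,onz(C,uv,z))
p,Rm,o=tool(); Cw=cam("wrist"); print("cam in tool",Rm.T@(-Cw[1].T@Cw[2]-p), "cam z axis in tool",Rm.T@Cw[1][2],"cam x",Rm.T@Cw[1][0]); print(Rm)
E
```

```text
traycorn [478.65 201.38   9.  ]
trayr [361.88 396.93   9.  ]
tray top [361.65 212.08   9.  ]
spat handle end [432.97 234.81  16.  ]
spat tip [396.45 401.64   6.  ]
guard NearLeft(switch side back) [654.75 -33.46  54.  ]
guard sw front [534.29 -13.35  54.  ]
guard tower front [566.43 277.17  54.  ]
guard tower back [668.91 244.39  54.  ]
switch [651.95 -76.34  84.  ]
tote a [ 662.63 -375.48   62.  ]
tote b [ 468.07 -389.72   62.  ]
tote c [ 465.34 -190.03   62.  ]
tote d [ 647.91 -190.06   62.  ]
beaker [421.79 -79.35   0.  ]
amber [ 722.89 -246.96    0.  ]
wash [344.79 501.5    0.  ]
meter [776.59  11.06  30.  ]
purple [213.29 331.54  -0.  ]
orange rack [885.9  188.27  40.  ]
cam in tool [   0.64  -78.73 -141.76] cam z axis in tool [0.   0.31 0.95] cam x [ 1.  0. -0.]
[[ 0.35  0.94 -0.  ]
 [ 0.94 -0.35 -0.  ]
 [-0.    0.   -1.  ]]
```

The robot is clear of everything. The machine sits near (605, 118), its front roughly facing the robot. I'll raise the hand and look over the machine and tray with the wrist camera.

Run:
```python
from h import *
print(shift((330,250,420),np.pi/2-0.05)); print(shift((480,90,420),np.pi/2-0.05))
```

```text
([array([-30.07,  22.26, -18.9 ]), np.float64(-0.3046805062721476)], np.float64(1.216115820522749))
([array([-39.87,  41.88, -18.88]), np.float64(-0.3046805062721476)], np.float64(1.216115820522749))
```

Request:
apply_moves([
  [[-2,2,-6],0],
  [[-6,5,-11],-0.05],
  [[-11,9,-16],-0.15],
  [[-16,14,-19],-0.25],
  [[-21,17,-19],-0.3],
  [[-26,20,-19],-0.3],
  [[-30,22,-19],-0.3],
  [[-30,22,-19],-0.3],
  [[-30,22,-19],-0.3],
  [[-30,22,-19],-0.3],
])

```text
time: 1.4
position: [327.3, 253.4, 421.1]
tool_rot: [-2.279, -2.162, 0.0]
force: [0.8, 0.2, 0.1]
opening: 85.5
```

Run:
```python
from h import *
shot("wrist","b1")
print(shift((470,100,420),np.pi/2-0.05))
```

```text
([array([-14.57,  15.04,   0.1 ]), np.float64(-0.0021020079381852685)], np.float64(1.5186943188567112))
```

View pics/b1.png

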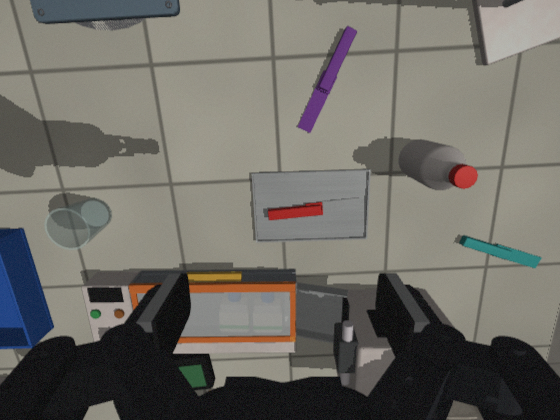

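The tray spans (250,172)–(368,240), with the red handle at (268,213)–(323,209) and its blade pointing right towards (363,200). The yellow ledge is at (190–242, 277), and at least two bottles show under the guard. Next I'll view the machine from farther back and centred.

Request:
apply_moves([
  [[-6,0,-3],0],
  [[-12,0,-6],0],
  [[-16,1,-8],0],
  [[-19,2,-8],0],
  [[-19,2,-8],0],
  [[-19,2,-8],0],
  [[-19,2,-8],0],
])

```text
time: 2.33
position: [337.3, 62.3, 501.0]
tool_rot: [2.278, 2.163, -0.002]
force: [-0.2, 1.1, 0.7]
opening: 85.2
```

Run:
```python
from h import *
shot("wrist","b2")
shot("scene","b2s")
```

```text
(no output)
```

View pics/b2.png

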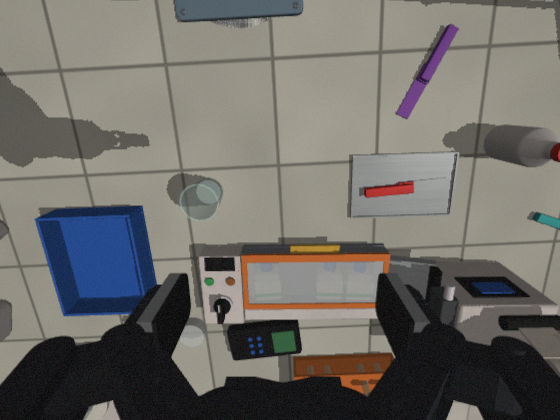

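View pics/b2s.png

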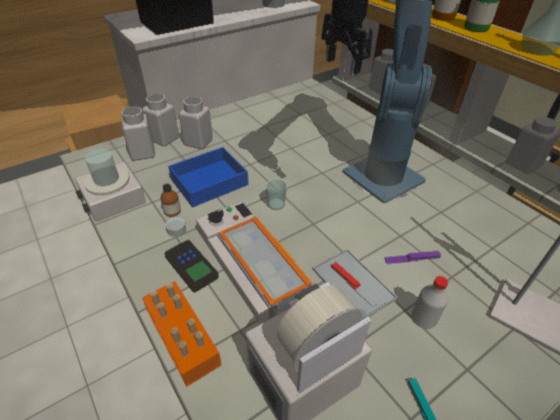

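Run:
```python
from h import *
im,C=load("b2")
crop=im[220:340,190:420]; cv2.imwrite("pics/b2c.png",cv2.resize(crop,None,fx=3.4,fy=3.4,interpolation=cv2.INTER_CUBIC))
hsv=cv2.cvtColor(im,cv2.COLOR_BGR2HSV)
def blob(lo,hi,roi):
    m=cv2.inRange(hsv,lo,hi); k=np.zeros_like(m);x0,y0,x1,y1=roi;k[y0:y1,x0:x1]=m[y0:y1,x0:x1]
    cs,_=cv2.findContours(k,cv2.RETR_EXTERNAL,cv2.CHAIN_APPROX_NONE); c=max(cs,key=cv2.contourArea); return c,cv2.minAreaRect(c)
for nm,lo,hi,roi,z in [("frame",(5,170,90),(16,255,255),(230,235,395,330),58),("ledge",(20,120,90),(32,255,255),(280,240,350,256),43),("handle",(0,170,80),(4,255,255),(355,175,420,205),20)]:
    c,r=blob(lo,hi,roi); b=cv2.boxPoints(r); print(nm,cv2.contourArea(c)); 
    for q in b: print("  ",q,onz(C,q,z))
```

```text
frame 1566.0
   [240.95 253.69] [532.34 -29.88  58.  ]
   [388.98 251.99] [543.99 262.89  58.  ]
   [389.61 306.82] [670.76 270.49  58.  ]
   [241.58 308.52] [658.6 -40.2  58. ]
ledge 308.0
   [290. 245.] [525.37  68.05  43.  ]
   [339. 245.] [530.53 166.61  43.  ]
   [339. 252.] [546.02 166.64  43.  ]
   [290. 252.] [540.81  67.35  43.  ]
handle 371.0
   [364.71 186.37] [417.64 220.81  20.  ]
   [411.9  181.12] [411.9  312.97  20.  ]
   [413.09 191.77] [433.66 316.86  20.  ]
   [365.89 197.01] [439.58 223.74  20.  ]
```

View pics/b2c.png

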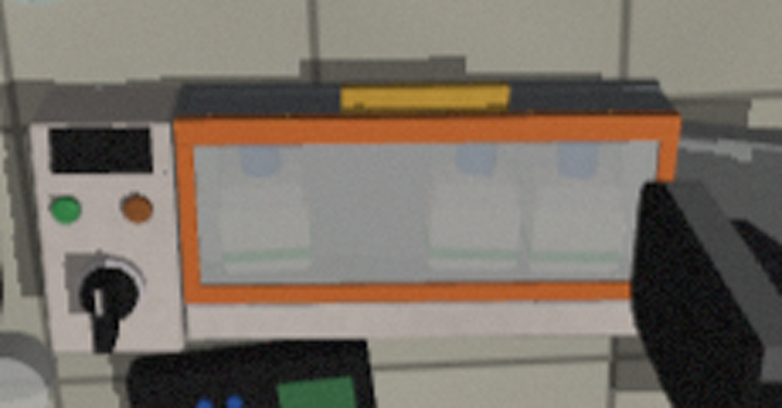

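Run:
```python
from h import *
im,C=load("b2"); hsv=cv2.cvtColor(im,cv2.COLOR_BGR2HSV)
m=cv2.inRange(hsv,(5,170,90),(16,255,255))
# front edge of orange: first orange row per column
us=[];P=[]
for u in range(248,386):
    col=np.where(m[250:262,u])[0]
    if len(col): P.append(onz(C,(u,250+col[0]-0.5),60)[:2])
P=np.array(P); vx,vy,x0,y0=cv2.fitLine(P.astype(np.float32),cv2.DIST_HUBER,0,0.01,0.01).ravel()
if vy<0: vx,vy=-vx,-vy
print("front edge dir",vx,vy,"machine yaw",-np.arctan2(vx,vy), "x at y=116",x0+vx/vy*(116-y0))
c=[onz(C,q,60) for q in [(241.5,255.9),(390,254.1),(245.3,308.8)]]; print(c)
print("switch top",onz(C,(190+108/3.4,220+290/3.4),96)); print("handle tri")
p,Rm,o=tool(); print(o["qpos"])
# bottles caps/bodies
for n,(u,v) in {"capL":(262,160),"capM":(477,157),"capR":(578,157),"bodyL":(265,225),"bodyM":(475,225),"bodyR":(578,225)}.items(): print(n,onz(C,(190+u/3.4,220+v/3.4),43))
print(shift((421,255,300),np.pi))
```

```text
front edge dir 0.040932618 0.9991619 machine yaw -0.04094406 x at y=116 539.44727
[array([536.25, -28.91,  60.  ]), array([547.71, 264.47,  60.  ]), array([658.32, -32.12,  60.  ])]
switch top [623.24 -71.34  96.  ]
handle tri
[-0.75 -0.26  0.33  1.81  0.08  1.58  1.09]
capL [572.33  18.59  43.  ]
capM [577.13 148.79  43.  ]
capR [580.34 209.9   43.  ]
bodyL [617.15  17.45  43.  ]
bodyM [623.96 147.25  43.  ]
bodyR [627.3  210.93  43.  ]
([array([19.74,  7.34, 20.09]), np.float64(1.5179396574976574)], np.float64(1.5179396574976574))
```

I measured the machine yaw at about -0.041 rad and the front edge at x≈539.5 at y=116. There are three bottles, at y≈18, 148 and 210. Now I'll go above the spatula, with the jaws across its handle.

Run:
```python
from h import *
print(shift((423.5,290,230),0.06))
```

```text
([array([23.26,  7.41, 27.08]), np.float64(1.4579396574976573)], np.float64(1.5179396574976574))
```

Request:
apply_moves([
  [[4,1,2],0.15],
  [[8,2,6],0.3],
  [[12,4,10],0.5],
  [[16,5,14],0.7],
  [[20,7,18],0.9],
  [[23,7.5,22],1.1],
  [[23.5,7.5,26],1.3],
  [[23.5,7.5,27],1.46],
  [[23.5,7.5,27],1.46],
  [[23.5,7.5,27],1.46],
], fingers=45)

```text
time: 3.68
position: [425.5, 292.0, 231.9]
tool_rot: [-3.139, -0.093, -0.001]
force: [-0.4, -0.8, -0.3]
opening: 38.5
```

Run:
```python
from h import *
shot("wrist","c1"); print(tool()[0],tool()[2]["qpos"])
```

```text
[425.61 292.01 232.16] [-0.89  0.31  0.24  1.9  -0.09  0.94 -0.54]
```

View pics/c1.png

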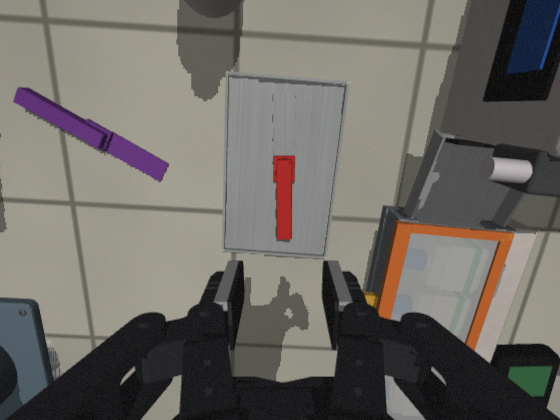

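The handle runs from (284,157) to (284,240), with the blade continuing up to about (284,93). The tray surrounds it at (230–347, 73–258).

Run:
```python
from h import *
im,C=load("c1"); hsv=cv2.cvtColor(im,cv2.COLOR_BGR2HSV)
m=cv2.inRange(hsv,(0,150,60),(5,255,255))|cv2.inRange(hsv,(174,150,60),(180,255,255))
m[:150]=0;m[250:]=0;m[:,:260]=0;m[:,310:]=0
cs,_=cv2.findContours(m,cv2.RETR_EXTERNAL,cv2.CHAIN_APPROX_NONE);c=max(cs,key=cv2.contourArea)
c=c[:,0]
for v in (156,160,170,178,185,200,215,230,238,240): 
    us=np.where(m[v])[0]
    if len(us): print(v,us.min(),us.max()+1, onz(C,(us.min(),v),20)[:2],onz(C,(us.max()+1,v),20)[:2])
print("front end",onz(C,(284,c[:,1].min()),20),"rear",onz(C,(284,c[:,1].max()+1),20))
print("blade tip",onz(C,(284,93),6.5))
for q in [(230,73),(347,82),(326,258),(224,250)]: print("tray",onz(C,q,9))
cv2.imwrite("pics/c1c.png",cv2.resize(im[65:265,215:355],None,fx=4,fy=3,interpolation=cv2.INTER_CUBIC)[:600])
```

```text
156 274 294 [415.85 320.29] [437.54 321.58]
160 274 295 [416.07 315.96] [438.93 317.31]
170 274 294 [416.63 304.96] [438.62 306.26]
178 274 294 [417.09 296.01] [439.24 297.32]
185 277 292 [420.84 288.27] [437.57 289.26]
200 277 292 [421.77 270.87] [438.76 271.88]
215 277 292 [422.74 252.96] [439.98 253.98]
230 277 292 [423.73 234.49] [441.24 235.52]
238 277 291 [424.28 224.41] [440.75 225.38]
front end [426.69 320.94  20.  ] rear [432.59 223.62  20.  ]
blade tip [422.84 385.64   6.5 ]
tray [365.67 401.7    9.  ]
tray [488.02 400.25   9.  ]
tray [486.48 196.64   9.  ]
tray [360.12 200.06   9.  ]
```

View pics/c1c.png

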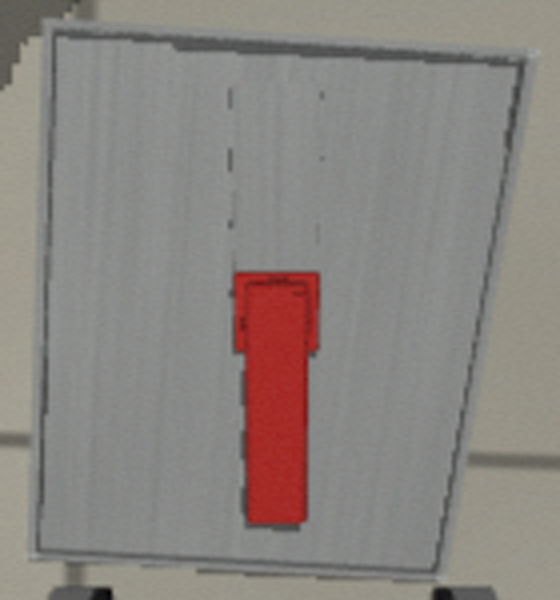

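Run:
```python
from h import *
print(shift((428.5,296.5,35),0.062),shift((428.5,296.5,7.5),0.062))
```

```text
([array([ 0.29, -0.41, 19.72]), np.float64(-0.003005387513704161)], np.float64(0.05899461248629591)) ([array([ 0.29, -0.41, 22.47]), np.float64(-0.003005387513704161)], np.float64(0.05899461248629591))
```

Request:
apply_moves([
  [[0.1,-0.1,5],0],
  [[0.2,-0.3,10],0],
  [[0.3,-0.4,15],0],
  [[0.3,-0.4,18.5],0],
  [[0.3,-0.4,19.7],0],
  [[0.3,-0.4,19.7],0],
  [[0.3,-0.4,19.7],0],
], fingers=45)

```text
time: 4.6
position: [429.2, 296.5, 35.9]
tool_rot: [-3.139, -0.088, -0.004]
force: [-0.4, -0.2, 0.1]
opening: 38.6
```

Run:
```python
from h import *
shot("wrist","c2"); print(tool()[0],tool()[2]["opening"]); print(shift((428.5,296.5,7.5),0.062))
im,C=load("c2"); print(proj(C,[[428.5,296.5,20],[427.2,318.5,20],[422.8,388.5,6]]))
```

```text
[429.06 296.49  35.87] 38.26415024182965
([array([-0.06,  0.  ,  2.84]), np.float64(-0.005659483519101727)], np.float64(0.05634051648089834))
[[278.97 262.44]
 [278.7  224.  ]
 [277.52  80.33]]
```

View pics/c2.png

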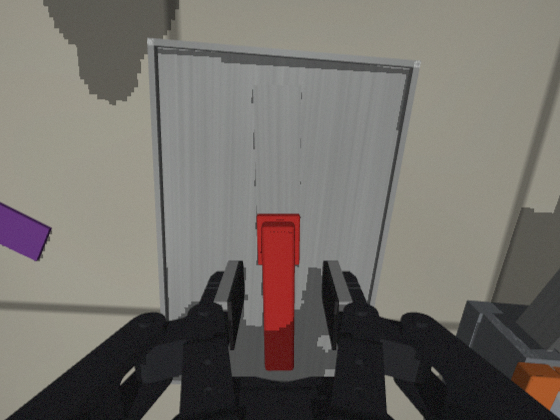

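The fingers straddle the handle, whose front end falls at row 224 as predicted. I'll go down and close.

Request:
apply_moves([
  [[-0.05,0,1.5],-0.005],
  [[-0.05,0,2.8],-0.005],
  [[-0.05,0,2.8],-0.005],
  [[-0.05,0,2.8],-0.005],
], fingers=45)

```text
time: 5.15
position: [427.5, 295.5, 6.1]
tool_rot: [3.14, 0.096, -0.0]
force: [0.7, -0.2, 0.1]
opening: 38.1
```

Request:
apply_moves([
  [[0,0,0],0],
  [[0,0,0],0],
  [[0,0,0],0],
  [[0,0,0],0],
  [[0,0,0],0],
  [[0,0,0],0],
], fingers=0)

```text
time: 5.9
position: [427.8, 295.8, 6.8]
tool_rot: [-3.14, -0.096, -0.001]
force: [-0.3, -0.6, 6.6]
opening: 16.4
```

Run:
```python
from h import *
shot("wrist","c3"); p,Rm,o=tool(); print(p,o["opening"],o["force"],o["moment"])
```

```text
[427.82 295.78   6.77] 16.61852975456588 [-0.6  -0.67  6.34] [-0.13  0.21 -0.02]
```

View pics/c3.png

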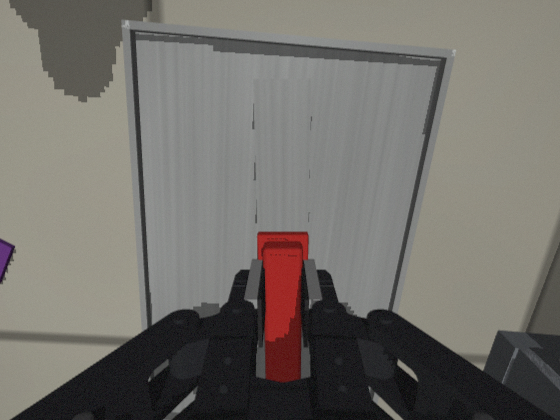

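Gripped: the opening is 16.5 mm, with a light 6 N contact. I'll lift and turn towards the slot.

Request:
apply_moves([
  [[0,0,-2],0],
  [[0,0,-6],0],
  [[0,0,-11],0],
  [[0,0,-14],0.1],
  [[0,1,-14],0.28],
  [[0,3,-14],0.46],
  [[0,5,-14],0.64],
  [[0,7,-14],0.82],
  [[0,9,-14],1.0],
])

```text
time: 7.08
position: [432.8, 205.1, 146.2]
tool_rot: [-2.797, 1.43, 0.0]
force: [0.2, 0.4, -1.1]
opening: 16.2
```

```bash
cat >> h.py <<'E'
TH=-0.041; SLOT=np.array([539.5,117.5,46.5])
ex=np.array([np.cos(TH),np.sin(TH),0]);ey=np.array([-np.sin(TH),np.cos(TH),0])
ORG=SLOT+66*ex; ORG[2]=0
def m2w(x,y,z): return ORG+x*ex+y*ey+np.array([0,0,z])
def w2m(P): d=np.asarray(P)-ORG; return np.array([d@ex,d@ey,d[2]])
def sh(target,yaw):
    p,Rm,o=tool(); s=Rm.T@(np.array(target,float)-p)/10; cur=np.arctan2(Rm[1,0],Rm[0,0])
    d=-(yaw-cur); d=(d+np.pi)%(2*np.pi)-np.pi
    return s,d
E
python3 - <<'E'
from h import *
t=m2w(-183,0,150);print(t,sh(t,TH-np.pi/2),tool()[2]["opening"],tool()[2]["qpos"],tool()[0])
E
```

```text
[422.6 122.3 150. ] (array([ 6.12,  5.68, -0.38]), np.float64(0.6669417913045068)) 16.228640317933916 [-0.94  0.41  0.5   2.07 -0.29  0.73 -1.21] [432.77 205.14 146.24]
```

Request:
apply_moves([
  [[2,2,0],0.17],
  [[4,4,0],0.34],
  [[6,5.5,0],0.5],
  [[6.1,5.7,0],0.667],
  [[6.1,5.7,0],0.667],
  [[6.1,5.7,0],0.667],
])

```text
time: 7.82
position: [423.0, 123.4, 146.3]
tool_rot: [-2.187, 2.256, 0.0]
force: [-0.7, 0.2, 0.3]
opening: 16.3
```

Run:
```python
from h import *
im,C,o=shot("wrist","d1"); p,Rm,o=tool(); print(p,o["opening"],o["qpos"]); t=m2w(-183,0,150); print(sh(t,TH-np.pi/2))
print("tip exp",proj(C,[p-Rm[:,1]*92.7]),p-Rm[:,1]*92.7,"slot",proj(C,[m2w(-66,0,50),m2w(-66,50,50),m2w(-66,-50,50)]))
```

```text
[423.01 123.38 146.26] 16.648210550740927 [-0.95  0.38  0.69  2.17 -0.37  0.7  -1.61]
(array([ 0.11,  0.04, -0.37]), np.float64(0.009294117687149939))
tip exp [[283.86  75.8 ]] [515.66 120.44 146.27] slot [[286.95  49.51]
 [211.6   48.71]
 [362.25  50.31]]
```

View pics/d1.png

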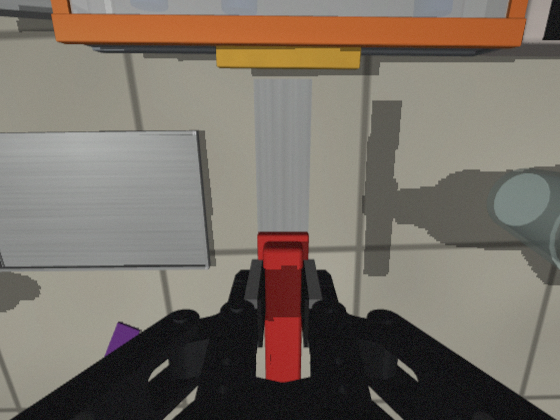

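Run:
```python
from h import *
im,C=load("d1"); g=cv2.cvtColor(im,cv2.COLOR_BGR2GRAY)
p,Rm,o=tool()
def edges(v):
    r=cv2.GaussianBlur(g,(3,9),0)[v,235:330].astype(float); d=np.gradient(r); k=len(d)//2
    return 235+np.argmax(np.abs(d[:k])),235+k+np.argmax(np.abs(d[k:]))
for v in (85,90,100,120,140,160,180,200,220):
    a,b=edges(v)
    # level blade at tcp z-1: width
    for z in (p[2]-0.3,):
        A=onz(C,(a,v),z);B=onz(C,(b,v),z); print(v,a,b,"width",np.linalg.norm(A-B),"z for 24mm", C[1].T@-C[2] @np.array([0,0,1]) if 0 else "", (A+B)/2)
c=g[60:100,270:296].mean(1); print(c.astype(int))
m=cv2.inRange(cv2.cvtColor(im,cv2.COLOR_BGR2HSV),(18,120,80),(34,255,255))
ys,xs=np.where(m[40:75,200:380]); print("ledge",xs.min()+200,xs.max()+201,ys.min()+40,ys.max()+41)
print(w2m(onz(C,((xs.min()+xs.max()+401)/2,ys.max()+41),43)))
hsv=cv2.cvtColor(im,cv2.COLOR_BGR2HSV); mo=cv2.inRange(hsv,(5,170,90),(16,255,255))
for u in (80,150,250,290,340,420,500):
    r=np.where(mo[:60,u])[0]; print(u,r.min(),r.max(),w2m(onz(C,(u,r.max()+1),50)), w2m(onz(C,(u,r.max()+1),60)))
```

```text
85 254 311 width 23.29860947607842 z for 24mm  [512.23 121.1  145.96]
90 254 311 width 23.40356658144868 z for 24mm  [510.31 121.16 145.96]
100 254 311 width 23.616343526627062 z for 24mm  [506.43 121.29 145.96]
120 254 310 width 23.631840959807548 z for 24mm  [498.47 121.75 145.96]
140 255 310 width 23.64768594036316 z for 24mm  [490.18 121.8  145.96]
160 255 310 width 24.10248876423119 z for 24mm  [481.59 122.06 145.96]
180 256 309 width 23.68148775752632 z for 24mm  [472.66 122.34 145.96]
200 256 308 width 23.69952946757173 z for 24mm  [463.38 122.86 145.96]
220 257 308 width 23.71805028412699 z for 24mm  [453.7  122.94 145.96]
[144 144 144 144 144 145 134  95  67  81  88  88  88  88  88  88 126 146
 145 143 142 142 142 142 142 142 141 142 142 142 142 142 142 141 142 142
 141 142 142 142]
ledge 216 361 46 69
[-77.19  -1.31  43.  ]
80 15 42 [-63.43 136.76  50.  ] [-65.02 131.11  60.  ]
150 15 42 [-62.98  90.49  50.  ] [-64.6   86.78  60.  ]
250 16 43 [-62.94  24.46  50.  ] [-64.56  23.52  60.  ]
290 17 44 [-63.29  -1.98  50.  ] [-64.89  -1.81  60.  ]
340 17 44 [-62.97 -35.02  50.  ] [-64.58 -33.46  60.  ]
420 18 45 [-63.06 -87.95  50.  ] [-64.67 -84.17  60.  ]
500 19 46 [ -63.15 -140.93   50.  ] [ -64.75 -134.92   60.  ]
```

Run:
```python
from h import *
for t in (m2w(-187,-1,70),m2w(-187,-1,48)): print(t,sh(t,TH-np.pi/2))
```

```text
[418.56 121.46  70.  ] (array([0.21, 0.44, 7.63]), np.float64(0.009294117687149939))
[418.56 121.46  48.  ] (array([0.21, 0.44, 9.83]), np.float64(0.009294117687149939))
```

Request:
apply_moves([
  [[0.1,0.3,3.5],0.005],
  [[0.2,0.4,7],0.01],
  [[0.2,0.4,9],0.01],
  [[0.2,0.4,9.8],0.01],
  [[0.2,0.4,9.8],0.01],
  [[0.2,0.4,9.8],0.01],
  [[0.2,0.4,9.8],0.01],
])

```text
time: 8.75
position: [419.5, 121.4, 48.9]
tool_rot: [-2.17, 2.27, -0.001]
force: [-0.5, 0.7, -0.9]
opening: 16.1
```

Run:
```python
from h import *
im,C,o=shot("wrist","d2"); shot("side","d2s"); p,Rm,o=tool(); print(p,o["opening"],o["force"],w2m(p)); t=m2w(-187,-1,48); print(sh(t,TH-np.pi/2)); print(sh(m2w(-140,-1,48),TH-np.pi/2))
im2=cv2.imread("pics/d2s.png");
```

```text
[419.28 121.3   48.75] 16.34780175962553 [ 0.56 -0.11 -1.13] [-186.27   -1.13   48.75]
(array([-0.01,  0.07,  0.08]), np.float64(-0.0038999661704144373))
(array([-0.03, -4.63,  0.08]), np.float64(-0.0038999661704144373))
```

View pics/d2.png

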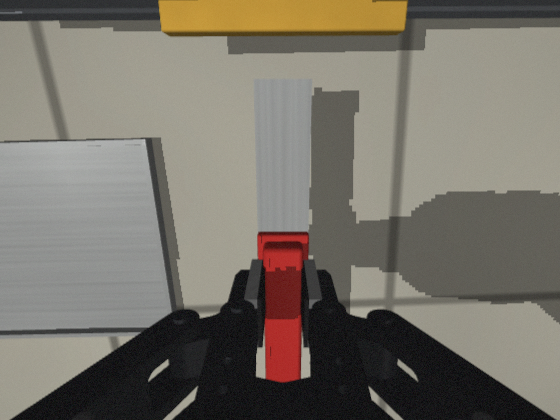

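View pics/d2s.png

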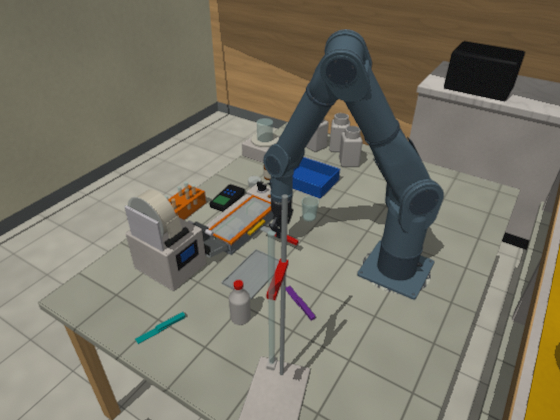

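Request:
apply_moves([
  [[0,-0.8,0.07],0],
  [[0,-1.6,0.07],0],
  [[0,-2.4,0.07],0],
  [[0,-2.8,0.07],0],
  [[0,-3.2,0.07],0],
  [[0,-3.6,0.07],0],
  [[0,-3.6,0.07],0],
])

```text
time: 9.72
position: [455.2, 119.4, 47.6]
tool_rot: [-2.171, 2.271, -0.0]
force: [-0.1, 1.3, -0.3]
opening: 16.4
```

Run:
```python
from h import *
im,C,o=shot("wrist","d3"); p,Rm,o=tool(); print(p,o["opening"],o["force"],o["moment"],w2m(p))
```

```text
[454.9  119.44  47.58] 16.570415231552786 [-0.49 -0.41 -1.8 ] [-0.01  0.03  0.05] [-150.61   -1.53   47.58]
```

View pics/d3.png

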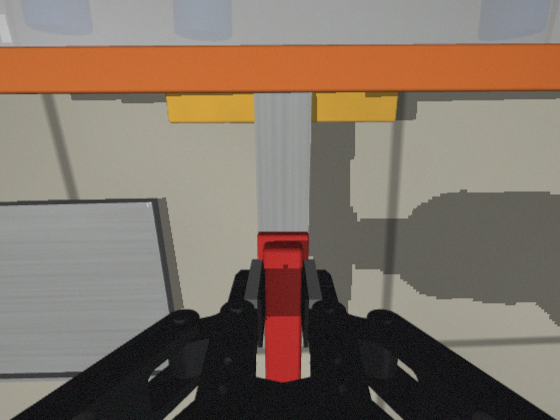

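The blade tip has passed under the orange bar (edge at row 92) with no contact force. I'll go deeper, then lift a little.

Request:
apply_moves([
  [[0,-0.5,0],0],
  [[0,-1.0,0],0],
  [[0,-1.5,0],0],
  [[0,-1.8,0],0],
  [[0,-1.8,0],0],
])

```text
time: 10.4
position: [473.2, 118.6, 47.6]
tool_rot: [-2.171, 2.271, -0.0]
force: [0.3, -0.4, -1.1]
opening: 16.2
```

Request:
apply_moves([
  [[0,0,-0.3],0],
  [[0,0,-0.6],0],
  [[0,-0.0,-1.0],0],
  [[0,-0.0,-1.4],0],
  [[0,-0.1,-1.8],0],
  [[0,-0.1,-1.8],0],
])

```text
time: 11.15
position: [473.3, 118.5, 65.7]
tool_rot: [2.17, -2.271, -0.001]
force: [-1.1, -0.7, -4.6]
opening: 16.2
```

Run:
```python
from h import *
im,C,o=shot("wrist","d4"); p,Rm,o=tool(); print(p,o["opening"],o["force"],o["moment"],w2m(p))
```

```text
[473.28 118.55  65.56] 16.30806875805669 [-1.1  -0.37 -4.1 ] [-0.08  0.45  0.01] [-132.21   -1.67   65.56]
```

View pics/d4.png

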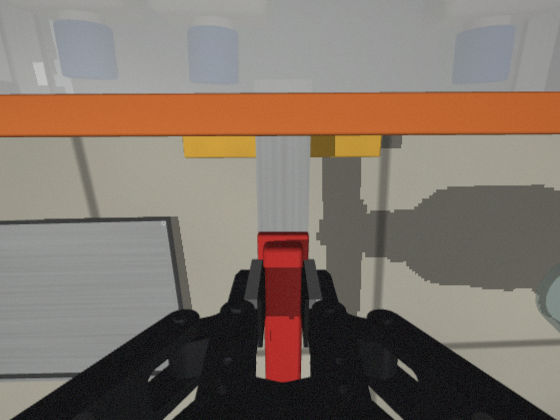

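The guard is lifting: about 4 N at the blade, whose tip shows at row 80 behind the bar. I'll now swing it along an arc about the hinge.

Request:
apply_moves([
  [[0,-0.3,-1.2],0],
  [[0,-0.6,-2.2],0],
  [[0,-1.1,-3.3],0],
  [[0,-1.8,-4.5],0],
  [[0,-2.6,-5.5],0],
  [[0,-3.6,-6.5],0],
  [[0,-4.6,-7.3],0],
  [[0,-5.8,-7.9],0],
  [[0,-5.8,-7.9],0],
  [[0,-5.8,-7.9],0],
])

```text
time: 12.45
position: [533.2, 115.9, 145.1]
tool_rot: [-2.169, 2.27, -0.003]
force: [-0.9, -0.4, -0.2]
opening: 16.3
```

Run:
```python
from h import *
im,C,o=shot("wrist","d5"); shot("scene","d5s"); p,Rm,o=tool(); print(p,o["opening"],o["force"],o["moment"],w2m(p))
```

```text
[532.45 115.85 144.77] 16.42028023020671 [ 0.06  0.27 -1.97] [ 0.06  0.03 -0.05] [-72.97  -1.94 144.77]
```

View pics/d5.png

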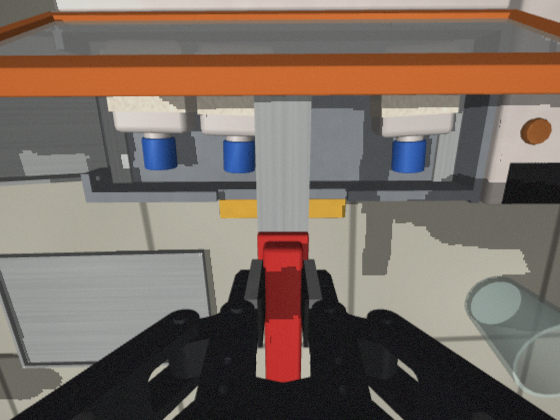

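View pics/d5s.png

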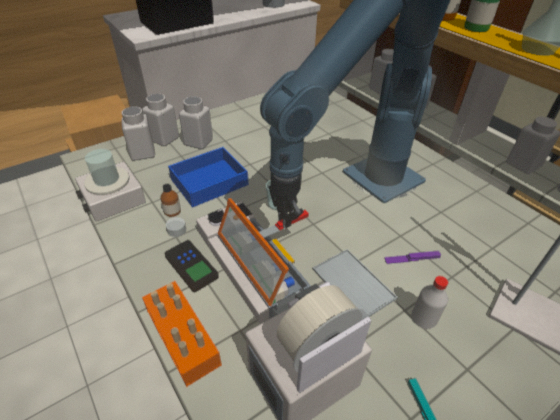

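The guard is about 65° open and three bottles show in the bay. I'll keep pushing to the stop.

Request:
apply_moves([
  [[0,-1.3,-0.5],0],
  [[0,-2.6,-0.8],0],
  [[0,-3.8,-0.9],0],
  [[0,-4.8,-0.9],0],
  [[0,-5.5,-0.8],0],
  [[0,-6.0,-0.8],0],
  [[0,-6.3,-0.8],0],
  [[0,-6.3,-0.8],0],
])

```text
time: 13.55
position: [591.6, 113.3, 151.7]
tool_rot: [2.168, -2.267, -0.008]
force: [-11.6, 1.6, 5.0]
opening: 16.4
```

Run:
```python
from h import *
im,C,o=shot("wrist","d6"); shot("scene","d6s"); p,Rm,o=tool(); print(p,o["opening"],o["force"],o["moment"],w2m(p))
```

```text
[591.65 113.29 151.79] 16.358735521744524 [-12.09   1.79   4.43] [0.24 2.16 0.07] [-13.72  -2.07 151.79]
```

View pics/d6.png

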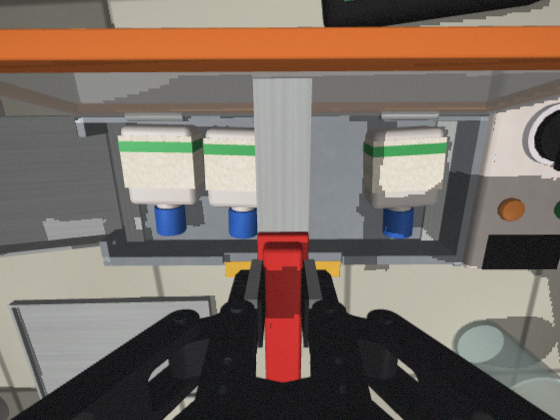

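View pics/d6s.png

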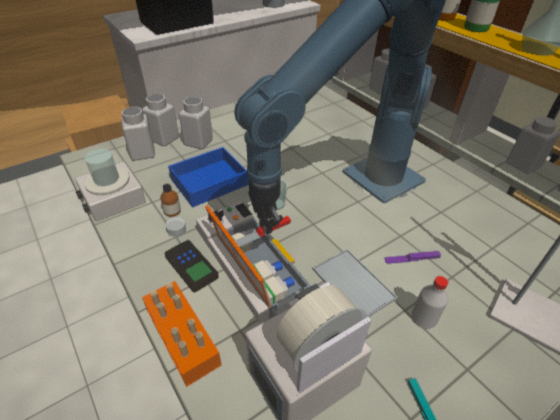

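The guard is on its stop: the reaction was 12 N and the scene shows it leaning back. I'll back the blade out and carry the spatula back to the tray.

Request:
apply_moves([
  [[0,2,0],0],
  [[0,6,-0.5],0],
  [[0,11,-1],0],
  [[0,15,-1],0],
  [[0,16.5,-1],-0.05],
  [[0,17,-1],-0.2],
  [[0,17,-1],-0.35],
  [[0,17,-1],-0.5],
])

```text
time: 14.65
position: [426.8, 120.9, 163.1]
tool_rot: [-2.668, 1.655, -0.004]
force: [-0.1, -1.0, -0.9]
opening: 16.4
```

Run:
```python
from h import *
shot("wrist","e0");p,Rm,o=tool(); print(p,o["opening"],o["force"],o["qpos"]); print(sh((428,296,120),0.061))
```

```text
[426.83 120.76 163.18] 16.436133124506323 [ 0.39 -0.23  0.09] [-0.87  0.33  0.59  2.15 -0.27  0.73 -1.21]
(array([-15.61,  -7.96,   4.32]), np.float64(-1.165934349542592))
```

View pics/e0.png

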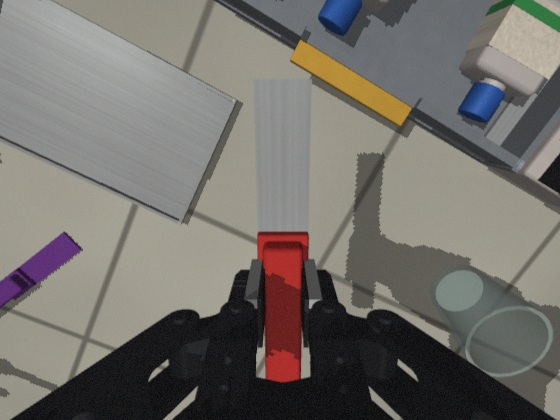

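Request:
apply_moves([
  [[-3,-1,0],-0.17],
  [[-6,-2.5,0],-0.34],
  [[-9,-4,0],-0.51],
  [[-12,-6,1],-0.68],
  [[-15,-7.5,2],-0.85],
  [[-15.6,-8,3],-1.0],
  [[-15.6,-8,4],-1.166],
  [[-15.6,-8,4.3],-1.166],
  [[-15.6,-8,4.3],-1.166],
])

```text
time: 15.82
position: [429.0, 295.9, 119.7]
tool_rot: [-3.141, -0.071, -0.001]
force: [0.2, -0.1, -0.6]
opening: 16.0
```

Run:
```python
from h import *
shot("wrist","e1");p,Rm,o=tool(); print(p,o["opening"],o["force"]); print(sh((428,296,25),0.061),sh((428,296,7.5),0.061))
```

```text
[428.9  296.04 119.87] 16.466072855745054 [ 0.16 -0.3  -1.22]
(array([-0.1 ,  0.  ,  9.49]), np.float64(-0.01462259861508075)) (array([-0.1 ,  0.  , 11.24]), np.float64(-0.01462259861508075))
```

View pics/e1.png

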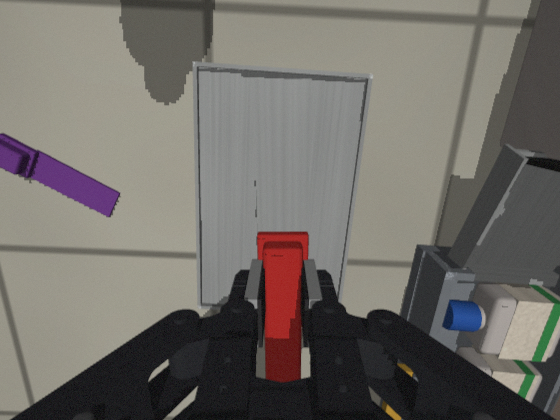

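Request:
apply_moves([
  [[-0.1,0.2,4],-0.015],
  [[-0.1,0.4,8],-0.015],
  [[-0.1,0.4,10],-0.015],
  [[-0.1,0.4,10.8],-0.015],
  [[-0.1,0.4,11.15],-0.015],
  [[-0.1,0.4,11.15],-0.015],
  [[-0.1,0.4,11.15],-0.015],
])

```text
time: 16.75
position: [428.0, 292.4, 8.9]
tool_rot: [-3.139, -0.102, -0.002]
force: [0.6, -0.1, -0.2]
opening: 16.2
```

Run:
```python
from h import *
p,Rm,o=tool(); print(p,o["opening"],o["force"])
```

```text
[428.   292.44   8.86] 16.1632528990545 [ 0.59 -0.1  -0.19]
```

Lower 1.5 mm more, then open partly and rise.

Request:
apply_moves([
  [[0,0,0.1],0],
  [[0,0,0.15],0],
  [[0,0,0.15],0],
])

```text
time: 17.12
position: [427.6, 292.1, 6.8]
tool_rot: [-3.14, -0.102, -0.0]
force: [-1.1, 0.5, 2.5]
opening: 16.2
```

Request:
apply_moves([
  [[0,0,0],0],
  [[0,0,0],0],
  [[0,0,0],0],
  [[0,0,-0.5],0],
  [[0,0,-4],0],
  [[0,0,-9],0],
  [[0,0,-14],0],
  [[0,0,-14],0],
], fingers=45)

```text
time: 18.12
position: [429.8, 293.6, 150.6]
tool_rot: [-3.135, -0.101, -0.01]
force: [0.2, -0.2, -0.8]
opening: 38.4
```

Run:
```python
from h import *
shot("wrist","e2");p,Rm,o=tool(); print(p,o["opening"],o["force"],o["qpos"]); 
print(sh((480,110,330),TH-np.pi/2),sh((480,110,330),TH+np.pi/2))
```

```text
[428.38 292.82 148.45] 38.76495696148318 [ 0.06  0.64 -0.25] [-0.88  0.43  0.24  1.97 -0.15  0.75 -0.48]
(array([  4.02,  18.53, -18.19]), np.float64(1.6767692098826679)) (array([  4.02,  18.53, -18.19]), np.float64(-1.464823443707125))
```

View pics/e2.png

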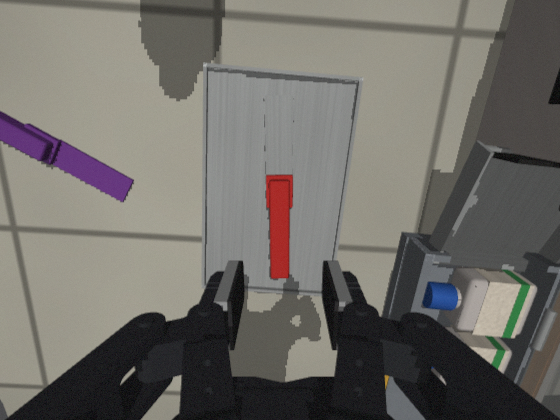

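The spatula lies flat in the tray again. Now a view of the open bay and tote, with the camera on the robot side.

Request:
apply_moves([
  [[0,2,-4],-0.17],
  [[0,6,-8],-0.34],
  [[1,10,-12],-0.51],
  [[2,14,-15],-0.68],
  [[3,17,-17],-0.85],
  [[3,18.5,-18],-1.02],
  [[3,18.5,-18],-1.19],
  [[3,18.5,-18],-1.36],
  [[3,18.5,-18],-1.465],
  [[3,18.5,-18],-1.465],
])

```text
time: 19.42
position: [468.8, 109.2, 325.3]
tool_rot: [-2.267, -2.174, 0.004]
force: [0.1, 0.2, 0.4]
opening: 38.3
```

Run:
```python
from h import *
shot("wrist","f1");p,Rm,o=tool(); print(p,o["opening"],o["qpos"]);
```

```text
[468.88 109.23 325.55] 38.457118410309555 [-0.48  0.14  0.18  1.86 -0.03  1.14  1.23]
```

View pics/f1.png

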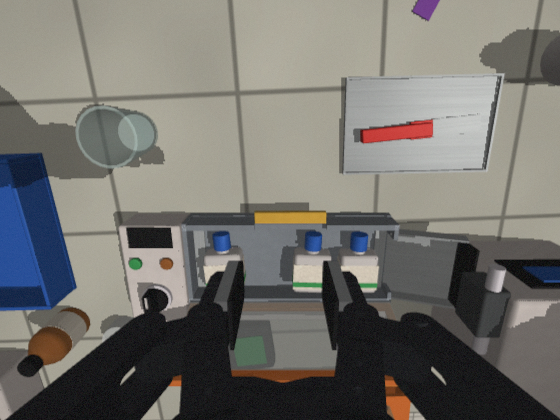

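The three blue caps are at about (222,241), (313,242) and (360,242), and the guard is leaning back. I'll measure the caps and bodies.

Run:
```python
from h import *
im,C=load("f1"); hsv=cv2.cvtColor(im,cv2.COLOR_BGR2HSV)
m=cv2.inRange(hsv,(100,120,50),(130,255,255)); m[:225]=0;m[262:]=0;m[:,:190]=0;m[:,400:]=0
n,l,s,c=cv2.connectedComponentsWithStats(m)
for i in range(1,n):
    x,y,w,h,a=s[i]
    if a<60: continue
    print("cap",s[i],c[i],"axis:",onz(C,(x+w/2,c[i][1]),34)[:2],"front",w2m(onz(C,(x+w/2,y),34)),"back top",w2m(onz(C,(x+w/2,y+h),38)),"width",np.linalg.norm(onz(C,(x,c[i][1]),30)-onz(C,(x+w,c[i][1]),30)))
crop=im[200:310,110:410]; cv2.imwrite("pics/f1c.png",cv2.resize(crop,None,fx=2.6,fy=2.6,interpolation=cv2.INTER_CUBIC))
# ledge / wall check
my=cv2.inRange(hsv,(18,120,80),(34,255,255)); ys,xs=np.where(my[205:230,240:340]); print("ledge",w2m(onz(C,((xs.min()+xs.max()+1)/2+240,ys.min()+205),43)))
```

```text
cap [305 231  17  20 308] [312.88 240.78] axis: [576.94 149.96] front [-45.1   33.53  34.  ] back top [-15.59  34.01  38.  ] width 24.834618707797862
cap [213 232  18  19 301] [221.24 240.9 ] axis: [571.56  17.64] front [-43.69 -97.66  34.  ] back top [-15.72 -98.58  38.  ] width 26.28880339167049
cap [350 232  18  20 309] [358.65 241.37] axis: [580.63 215.8 ] front [-43.49  98.85  34.  ] back top [-13.93 100.08  38.  ] width 26.316320508232252
ledge [-78.13   0.14  43.  ]
```

View pics/f1c.png

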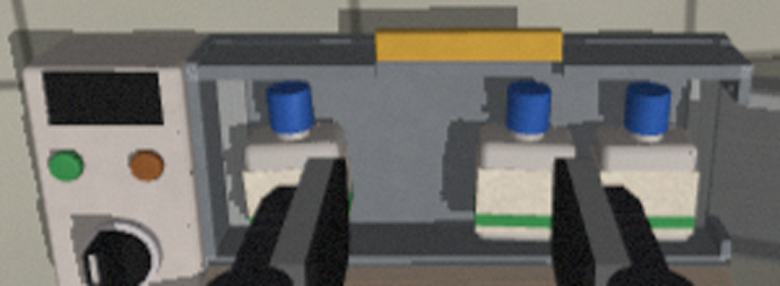

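Run:
```python
from h import *
im,C=load("b2"); crop=im[195:325,30:170]; cv2.imwrite("pics/b2t.png",cv2.resize(crop,None,fx=4.5,fy=4.5,interpolation=cv2.INTER_CUBIC))
print(sh(m2w(-31,33.5,120),TH+np.pi/2),sh(m2w(-31,33.5,19),TH+np.pi/2))
```

```text
(array([ 4.5 , 10.55, 20.53]), np.float64(-0.0019246137407704644)) (array([ 4.51, 10.57, 30.63]), np.float64(-0.0019246137407704644))
```

View pics/b2t.png

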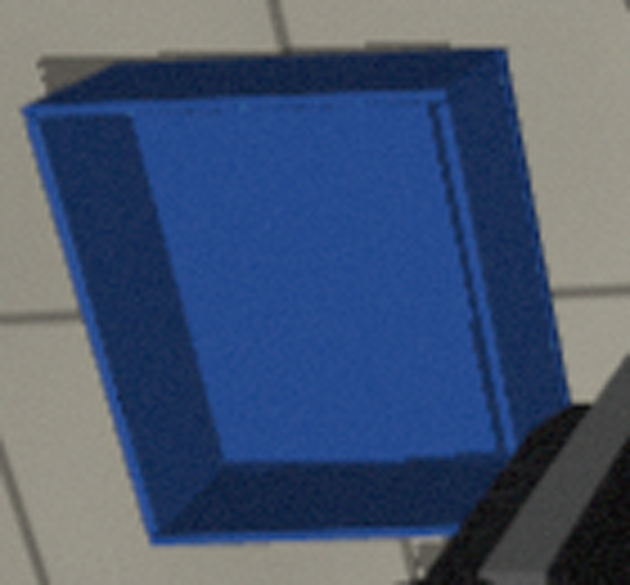

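Run:
```python
from h import *
im,C=load("b2"); f=lambda u,v:onz(C,(30+u/4.5,195+v/4.5),62)
a,b,c=f(25,108),f(446,92),f(152,543); print(a,b,c,np.linalg.norm(a-b),np.linalg.norm(a-c)); print("centre",(b+c)/2)
d=c-a; print("dir",np.degrees(np.arctan2(d[1],d[0])), np.degrees(np.arctan2((b-a)[0],(b-a)[1])))
print(w2m((b+c)/2))
```

```text
[ 438.01 -411.78   62.  ] [ 440.23 -233.12   62.  ] [ 653.69 -414.67   62.  ] 178.6734568732438 215.69867208906913
centre [ 546.96 -323.89   62.  ]
dir -0.7671469149828962 0.7108234202777799
[ -40.45 -440.72   62.  ]
```

The tote is at about (547, -324) and axis-aligned, with rim sides of 179 × 216 mm against the 182 × 220 mm given. First the middle bottle, by its cap.

Request:
apply_moves([
  [[1,3,4],0],
  [[2.5,6,9],0],
  [[4,9,14],0],
  [[4.5,10.5,19],0],
  [[4.5,10.5,23],0],
  [[4.5,10.5,25],0],
  [[4.5,10.5,25],0],
  [[4.5,10.5,25],0],
], fingers=40)

```text
time: 20.48
position: [577.3, 150.3, 78.2]
tool_rot: [2.266, 2.174, 0.004]
force: [0.4, 0.2, 0.6]
opening: 34.5
```

Run:
```python
from h import *
im,C,o=shot("wrist","g1");p,Rm,o=tool(); print(p,o["opening"],w2m(p)); print(sh(m2w(-31,33.5,19),TH+np.pi/2))
print(proj(C,[m2w(-31,33.5,42),m2w(-31,33.5,30)]))
```

```text
[577.5  150.37  78.45] 33.722633035444275 [-29.38  34.4   78.45]
(array([-0.1 , -0.18,  5.94]), np.float64(-0.0002492752263227871))
[[280.35 241.9 ]
 [280.44 234.26]]
```

View pics/g1.png

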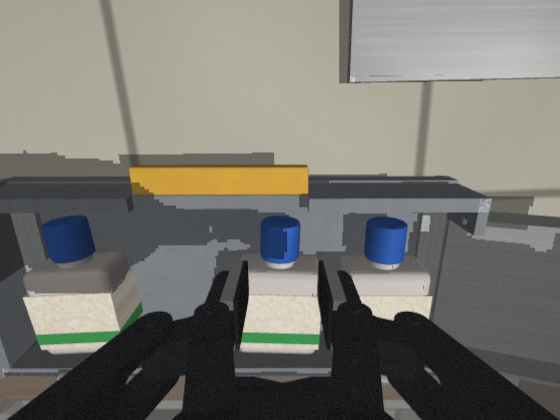

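Request:
apply_moves([
  [[-0.1,-0.25,1],0],
  [[-0.1,-0.25,3],0],
  [[-0.1,-0.25,4.5],0],
  [[-0.1,-0.25,5.5],0],
  [[-0.1,-0.25,5.9],0],
  [[-0.1,-0.25,5.9],0],
  [[-0.1,-0.25,5.9],0],
], fingers=40)

```text
time: 21.4
position: [574.1, 149.2, 18.0]
tool_rot: [2.266, 2.175, 0.001]
force: [-0.4, -0.8, 0.1]
opening: 34.1
```

Request:
apply_moves([
  [[0,0,0],0],
  [[0,0,0],0],
  [[0,0,0],0],
  [[0,0,0],0],
  [[0,0,0],0],
], fingers=0)

```text
time: 22.02
position: [574.0, 149.2, 18.2]
tool_rot: [2.266, 2.175, 0.001]
force: [-2.2, 0.6, 5.8]
opening: 22.9
```

Run:
```python
from h import *
im,C,o=shot("wrist","g2");p,Rm,o=tool(); print(p,o["opening"],o["force"],w2m(p))
```

```text
[574.03 149.25  18.18] 22.864679212440624 [-1.55  0.1   6.65] [-32.8   33.14  18.18]
```

View pics/g2.png

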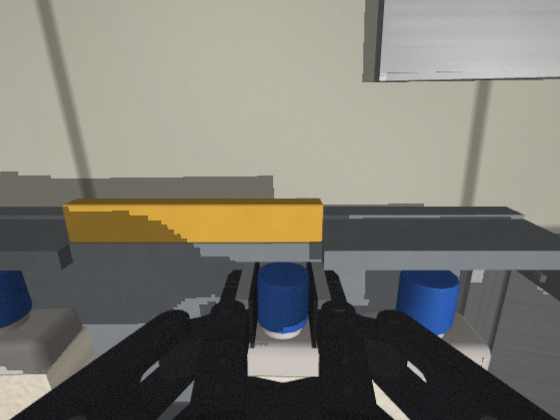

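Request:
apply_moves([
  [[0,0,-1],0],
  [[0,0,-4],0],
  [[0,0,-9],0],
  [[0,0,-14],0],
  [[-2,0,-15],0],
  [[-6,0,-15],0],
  [[-11,0,-15],0],
  [[-16,0,-15],0],
  [[-21,0.4,-15],0],
  [[-26,0.6,-15],0],
])

```text
time: 23.32
position: [567.8, -113.2, 166.8]
tool_rot: [-2.266, -2.174, 0.002]
force: [0.4, 0.2, -1.2]
opening: 22.9
```

Run:
```python
from h import *
im,C,o=shot("wrist","g3");p,Rm,o=tool(); print(p,o["opening"],o["force"],o["qpos"]); print(sh((565,-283,160),np.pi/2+TH),sh((565,-283,20),np.pi/2+TH))
```

```text
[ 566.69 -122.81  167.17] 23.04197030874689 [-0.65 -7.44 -0.91] [-0.03  0.5   0.21  1.79 -0.13  0.86  1.76]
(array([-16.  ,   0.64,   0.82]), np.float64(-0.009433347128509517)) (array([-15.91,   0.66,  14.82]), np.float64(-0.009433347128509517))
```

View pics/g3.png

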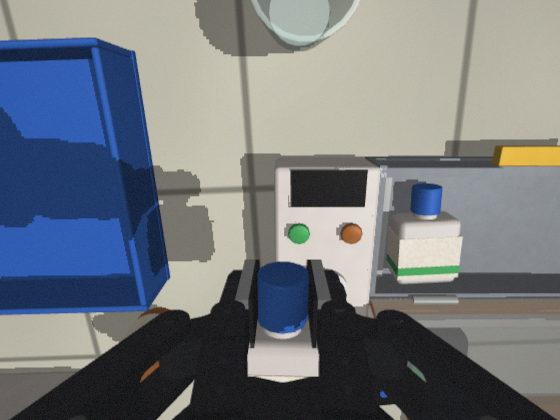

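Request:
apply_moves([
  [[-4,0.3,0],0],
  [[-8,0.6,0],0],
  [[-12,0.7,0],0],
  [[-15,0.7,0],0],
  [[-17,0.7,2],0],
  [[-17.2,0.7,5],0],
  [[-17.2,0.7,9],0],
  [[-17.2,0.7,12],0],
  [[-17.2,0.7,14],0],
  [[-17.2,0.7,14],0],
])

```text
time: 24.62
position: [567.5, -282.0, 25.4]
tool_rot: [-2.263, -2.173, 0.002]
force: [-0.0, 0.6, -0.9]
opening: 22.7
```

Run:
```python
from h import *
im,C,o=shot("wrist","g4");p,Rm,o=tool(); print(p,o["opening"],o["force"],o["qpos"])
```

```text
[ 568.09 -282.65   26.82] 22.76987171235563 [-2.36 -0.22 -1.13] [ 0.27  0.78  0.18  1.69 -0.2   0.68  2.08]
```

View pics/g4.png

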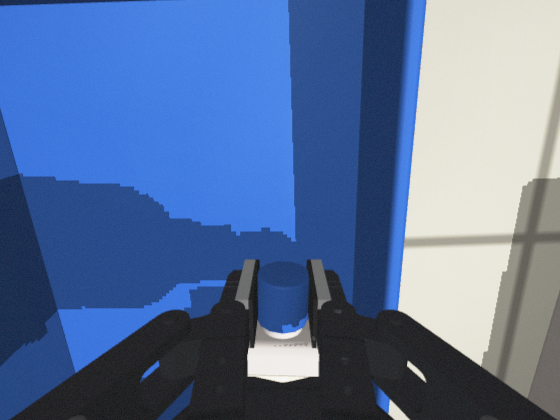

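Request:
apply_moves([
  [[0,-0.5,0.5],0],
  [[0,-0.5,1.2],0],
  [[0,-0.5,1.3],0],
  [[0,-0.5,1.3],0],
])

```text
time: 25.18
position: [564.6, -283.4, 16.3]
tool_rot: [2.266, 2.175, 0.001]
force: [-3.7, 1.3, 11.2]
opening: 22.7
```

Request:
apply_moves([
  [[0,0,0],0],
  [[0,0,0],0],
  [[0,0,0],0],
  [[0,0,-1],0],
  [[0,0,-5],0],
  [[0,0,-10],0],
  [[0,0,-15],0],
  [[0,0,-18],0],
  [[0,0,-18],0],
], fingers=40)

```text
time: 26.3
position: [565.9, -283.0, 197.9]
tool_rot: [2.262, 2.173, 0.005]
force: [-0.2, 0.9, 0.1]
opening: 34.2
```

Run:
```python
from h import *
im,C,o=shot("wrist","g5");p,Rm,o=tool(); print(p,o["opening"],o["force"],o["qpos"]); print(sh(m2w(-32,-98,200),np.pi/2+TH))
```

```text
[ 564.78 -282.39  195.85] 34.212199328549524 [ 0.59  0.45 -0.78] [ 0.23  0.55  0.23  1.64 -0.15  0.97  2.04]
(array([30.05, -0.73, -0.42]), np.float64(0.0009748784813359279))
```

View pics/g5.png

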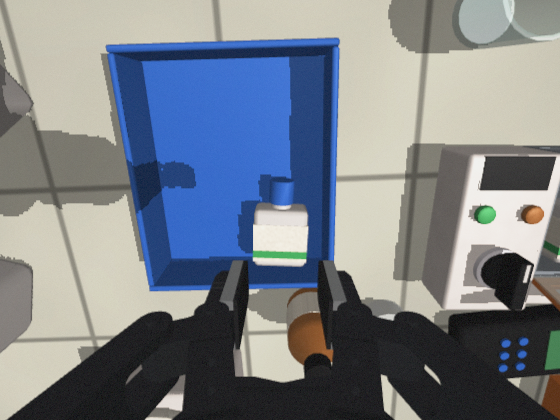

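Bottle one lies in the tote. Next is the console-side bottle; I'll check it again before going down.

Request:
apply_moves([
  [[5,0,0],0],
  [[10,0,0],0],
  [[15,-0.3,0],0],
  [[20,-0.5,0],0],
  [[25,-0.7,0],0],
  [[28.5,-0.7,1],0],
  [[30,-0.7,4],0],
  [[30,-0.7,8],0],
  [[30,-0.7,11],0],
  [[30,-0.7,11],0],
])

```text
time: 27.6
position: [566.2, 17.4, 81.6]
tool_rot: [-2.262, -2.173, 0.008]
force: [-0.1, -0.1, -0.2]
opening: 34.1
```

```bash
cat >> h.py <<'E'
def caps(im,C,zt=42.5):
    hsv=cv2.cvtColor(im,cv2.COLOR_BGR2HSV); m=cv2.inRange(hsv,(100,120,40),(130,255,255))
    n,l,s,c=cv2.connectedComponentsWithStats(m)
    for i in range(1,n):
        x,y,w,h,a=s[i]
        if 100<a<6000: print("cap",s[i],"back at top",w2m(onz(C,(x+w/2,y+h-3),zt)),"mid",w2m(onz(C,(c[i][0],c[i][1]),36)))
E
python3 - <<'E'
from h import *
im,C,o=shot("wrist","h1");p,Rm,o=tool(); print(p,o["opening"],w2m(p)); caps(im,C); print(sh(m2w(-32,-98,19),np.pi/2+TH))
im,C=load("g1"); print("ref"); caps(im,C)
E
```

```text
[567.82  17.32  83.4 ] 34.311214636196375 [-33.6  -98.94  83.4 ]
cap [ 259  223   40   46 1614] back at top [ -19.67 -100.69   42.5 ] mid [ -30.72 -100.78   36.  ]
(array([0.1 , 0.18, 6.44]), np.float64(0.0004702568468162305))
ref
cap [  41  216   54   47 1957] back at top [-19.51 -94.91  42.5 ] mid [-30.81 -96.64  36.  ]
cap [ 261  216   39   48 1690] back at top [-18.64  33.56  42.5 ] mid [-30.31  33.09  36.  ]
cap [ 365  217   42   48 1745] back at top [-17.86  97.65  42.5 ] mid [-29.6   97.99  36.  ]
```

View pics/h1.png

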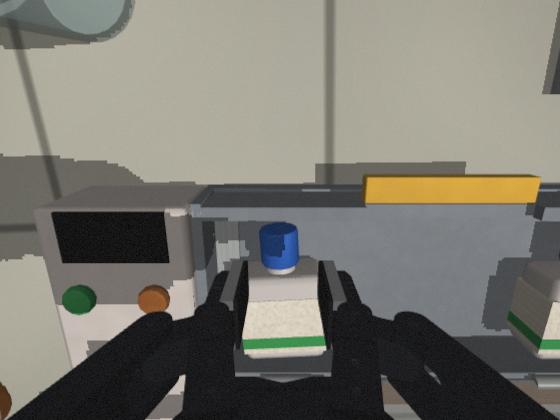

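Request:
apply_moves([
  [[0,0,1],0],
  [[0,0.1,3],0],
  [[0,0.1,4.5],0],
  [[0,0.1,5.6],0],
  [[0,0.1,6.2],0],
  [[0,0.1,6.2],0],
  [[0,0.1,6.2],0],
], fingers=40)

```text
time: 28.52
position: [570.7, 17.2, 23.0]
tool_rot: [2.266, 2.175, 0.001]
force: [0.0, -0.4, 0.5]
opening: 34.1
```

Run:
```python
from h import *
p,Rm,o=tool(); print(p,o["opening"],o["force"],w2m(p))
```

```text
[570.67  17.19  23.01] 34.13134667127166 [ 0.04 -0.36  0.5 ] [-30.75 -98.95  23.01]
```

Request:
apply_moves([
  [[0,-0.15,0.2],0],
  [[0,-0.15,0.4],0],
  [[0,-0.15,0.4],0],
  [[0,-0.15,0.4],0],
  [[0,-0.15,0.4],0],
  [[0,-0.15,0.4],0],
], fingers=0)

```text
time: 29.28
position: [569.8, 17.3, 21.0]
tool_rot: [2.265, 2.175, 0.003]
force: [-6.2, -0.4, 20.0]
opening: 23.2
```

Run:
```python
from h import *
im,C,o=shot("wrist","h2");p,Rm,o=tool(); print(p,o["opening"],o["force"],w2m(p)); print(sh((563,-365,170),np.pi/2+TH))
```

```text
[569.78  17.31  20.97] 22.63830742247172 [-5.71  0.75 20.26] [-31.64 -98.87  20.97]
(array([-38.22,   0.91, -14.92]), np.float64(0.00019550641513266243))
```

View pics/h2.png

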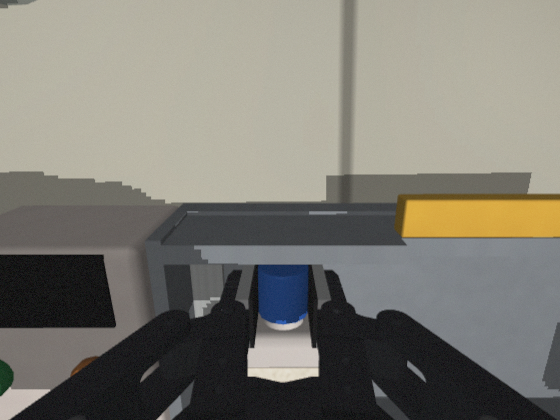

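Request:
apply_moves([
  [[0,0,-1],0],
  [[0,0,-4],0],
  [[0,0,-9],0],
  [[0,0,-14],0],
  [[-2,0,-15],0],
  [[-6,0.1,-15],0],
  [[-11,0.2,-15],0],
  [[-16,0.3,-15],0],
  [[-21,0.5,-15],0],
  [[-26,0.7,-15],0],
])

```text
time: 30.58
position: [563.7, -245.0, 167.5]
tool_rot: [-2.266, -2.174, 0.002]
force: [1.6, -0.1, -1.5]
opening: 23.1
```

Request:
apply_moves([
  [[-4,0.1,0],0],
  [[-8,0.2,0],0],
  [[-11,0.2,1],0],
  [[-12.2,0.2,3],0],
  [[-12.2,0.2,6],0],
  [[-12.2,0.2,10],0],
  [[-12.2,0.2,12],0],
  [[-12.2,0.2,12],0],
  [[-12.2,0.2,12],0],
])

```text
time: 31.7
position: [563.1, -365.2, 49.8]
tool_rot: [2.265, 2.175, 0.001]
force: [0.1, -0.4, -0.9]
opening: 23.0
```

Run:
```python
from h import *
im,C,o=shot("wrist","h3");p,Rm,o=tool(); print(p,o["opening"],o["force"],o["qpos"]); print(sh((563,-365,18),np.pi/2+TH))
```

```text
[ 563.27 -365.46   50.19] 23.022601918207023 [-0.74  0.01 -1.53] [ 0.38  0.8   0.19  1.59 -0.2   0.77  2.19]
(array([ 0.05, -0.04,  3.22]), np.float64(0.00027445689418614805))
```

View pics/h3.png

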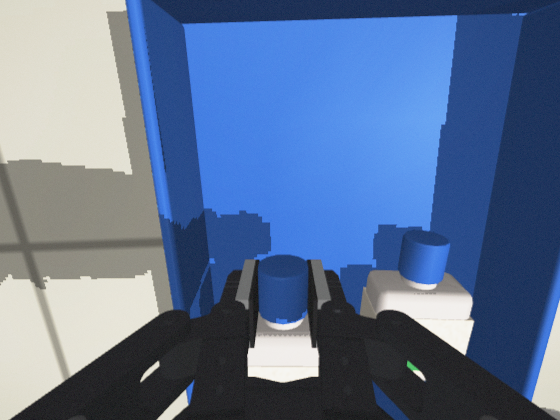

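Request:
apply_moves([
  [[0,0,1.5],0],
  [[0,0,2.6],0],
  [[0,0,3.0],0],
  [[0,0,3.0],0],
])

```text
time: 32.25
position: [561.9, -364.6, 18.1]
tool_rot: [-2.266, -2.175, 0.0]
force: [-0.2, 0.0, -0.4]
opening: 22.9
```

Request:
apply_moves([
  [[0,0,0],0],
  [[0,0,0],0],
  [[0,0,0],0],
  [[0,0,-1],0],
  [[0,0,-5],0],
  [[0,0,-10],0],
  [[0,0,-15],0],
  [[0,0,-18],0],
  [[0,0,-18],0],
], fingers=40)

```text
time: 33.38
position: [563.8, -366.1, 202.6]
tool_rot: [2.262, 2.171, 0.003]
force: [0.0, 0.2, 0.3]
opening: 34.3
```

Run:
```python
from h import *
im,C,o=shot("wrist","h4");p,Rm,o=tool(); print(p,o["opening"],o["force"]); print(sh(m2w(-32,98.5,200),np.pi/2+TH))
```

```text
[ 562.75 -365.18  200.29] 34.149830147071945 [-0.11  0.18 -0.69]
(array([57.98, -0.89, -0.04]), np.float64(0.00027829437662019174))
```

View pics/h4.png

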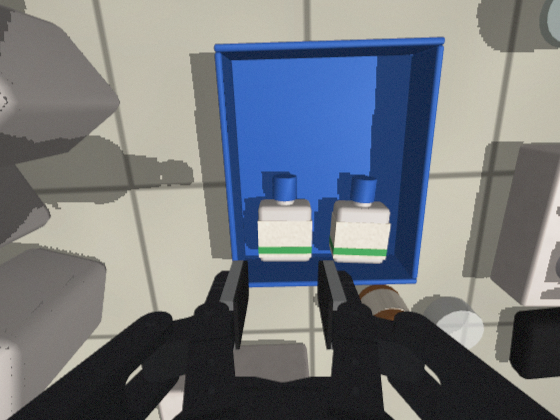

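Two bottles are in the tote. Now the third, at machine y≈98.

Request:
apply_moves([
  [[6,0,0],0],
  [[12,0,0],0],
  [[18,0,0],0],
  [[24,-0.2,0],0],
  [[30,-0.4,0],0],
  [[36,-0.5,0],0],
  [[42,-0.7,0],0],
  [[47,-0.8,0],0],
  [[52,-0.9,0],0],
  [[56,-0.9,0],0],
])

```text
time: 34.67
position: [574.7, 197.4, 197.2]
tool_rot: [-2.263, -2.177, 0.003]
force: [0.3, 0.5, -0.1]
opening: 33.8
```

Run:
```python
from h import *
p,Rm,o=tool(); print(p,o["opening"],w2m(p)); print(sh(m2w(-32,98.5,80),np.pi/2+TH))
```

```text
[574.66 197.38 197.23] 33.7797527126764 [-34.14  81.25 197.23]
(array([ 1.73,  0.25, 11.72]), np.float64(0.0019482001720305675))
```

Request:
apply_moves([
  [[1,0.1,3],0],
  [[1.8,0.2,7],0],
  [[1.8,0.2,10],0],
  [[1.8,0.2,11.7],0],
  [[1.8,0.2,11.7],0],
  [[1.8,0.2,11.7],0],
])

```text
time: 35.42
position: [579.5, 213.1, 82.6]
tool_rot: [2.266, 2.175, 0.002]
force: [0.1, -0.3, 0.5]
opening: 34.3
```

Run:
```python
from h import *
im,C,o=shot("wrist","i1");p,Rm,o=tool(); print(p,o["opening"],w2m(p)); caps(im,C); print(sh(m2w(-32,98.5,19),np.pi/2+TH))
```

```text
[579.71 213.15  82.86] 33.75387687278749 [-29.75  97.21  82.86]
cap [ 268  216   38   46 1614] back at top [-18.18 100.35  42.5 ] mid [-29.52 100.04  36.  ]
(array([ 0.12, -0.24,  6.39]), np.float64(-7.412243604143498e-05))
```

View pics/i1.png

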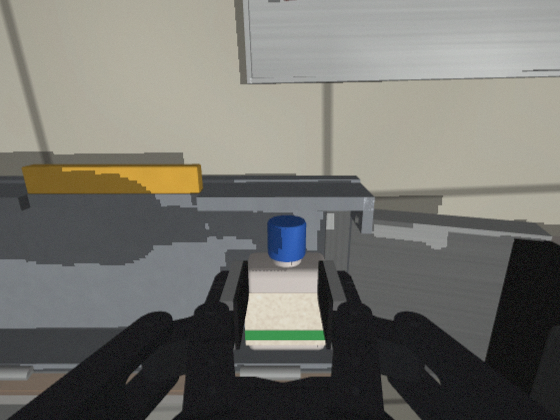

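Request:
apply_moves([
  [[0.2,-0.1,1],0],
  [[0.25,-0.2,3],0],
  [[0.25,-0.2,4.5],0],
  [[0.25,-0.2,5.5],0],
  [[0.25,-0.2,6.2],0],
  [[0.25,-0.2,6.2],0],
  [[0.25,-0.2,6.2],0],
], fingers=40)

```text
time: 36.35
position: [577.3, 215.7, 20.0]
tool_rot: [2.266, 2.175, 0.001]
force: [0.8, -0.1, 1.0]
opening: 34.2
```

Request:
apply_moves([
  [[0,0,0],0],
  [[0,0,0],0],
  [[0,0,0],0],
  [[0,0,0],0],
  [[0,0,0],0],
], fingers=0)

```text
time: 36.98
position: [577.2, 215.7, 20.2]
tool_rot: [2.266, 2.175, 0.001]
force: [-1.3, -1.0, 5.7]
opening: 22.7
```

Run:
```python
from h import *
im,C,o=shot("wrist","i2");p,Rm,o=tool(); print(p,o["opening"],o["force"],w2m(p)); print(sh((470,-324,170),np.pi/2+TH))
```

```text
[577.19 215.72  20.23] 22.587885924630903 [-1.33 -0.18  6.11] [-32.37  99.68  20.23]
(array([-54.36,  -8.5 , -15.  ]), np.float64(0.0001410538781572157))
```

View pics/i2.png

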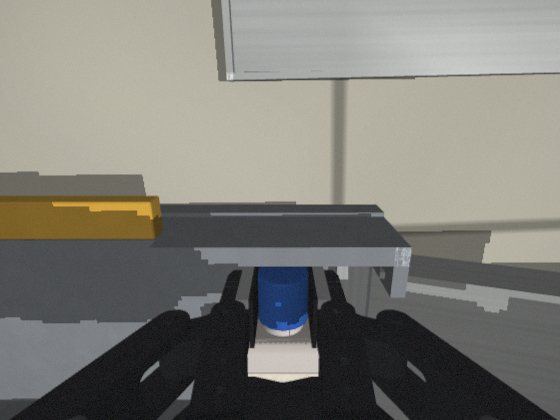

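Request:
apply_moves([
  [[0,0,-1],0],
  [[0,0,-4],0],
  [[0,0,-9],0],
  [[-1,0,-14],0],
  [[-4,0,-16],0],
  [[-9,0,-16],0],
  [[-14,0,-16],0],
  [[-19,0,-16],0],
  [[-24,0,-16],0],
  [[-29,0,-16],0],
])

```text
time: 38.28
position: [564.6, -75.7, 180.0]
tool_rot: [2.266, 2.176, 0.0]
force: [0.7, -0.9, -0.5]
opening: 22.8
```

Request:
apply_moves([
  [[-5,-1,0],0],
  [[-10,-2.5,0],0],
  [[-15,-4,0],0],
  [[-19,-5.5,0],0],
  [[-23,-7,0],0],
  [[-25.3,-8.5,1],0],
  [[-25.3,-8.5,4],0],
  [[-25.3,-8.5,8],0],
  [[-25.3,-8.5,12],0],
  [[-25.3,-8.5,12],0],
])

```text
time: 39.52
position: [467.5, -322.0, 57.4]
tool_rot: [-2.262, -2.172, 0.003]
force: [0.8, -0.8, -0.1]
opening: 22.9
```

Run:
```python
from h import *
im,C,o=shot("wrist","i3");p,Rm,o=tool(); print(p,o["opening"],o["force"],o["qpos"]); print(sh((470,-324,20),np.pi/2+TH))
```

```text
[ 469.01 -323.12   59.34] 22.827056691806007 [-0.15 -1.19 -0.44] [ 0.38  0.65  0.19  1.87 -0.19  0.64  2.22]
(array([-0.09,  0.11,  3.93]), np.float64(0.00015241006179156358))
```

View pics/i3.png

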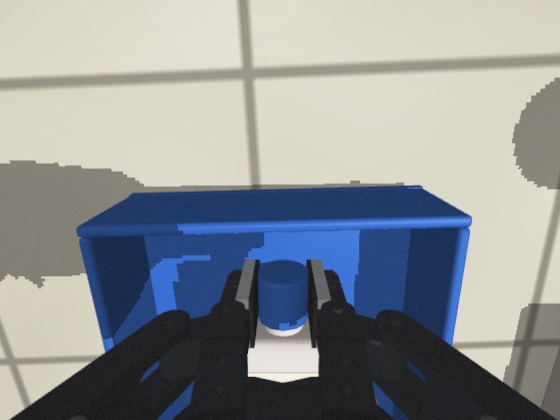

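Request:
apply_moves([
  [[0,0.1,1.5],0],
  [[0,0.1,3.0],0],
  [[0,0.1,3.7],0],
  [[0,0.1,3.9],0],
  [[0,0.1,3.9],0],
])

```text
time: 40.2
position: [470.9, -323.7, 20.7]
tool_rot: [2.266, 2.176, -0.0]
force: [1.3, -0.1, -0.7]
opening: 22.4
```

Request:
apply_moves([
  [[0,0,0],0],
  [[0,0,0],0],
  [[0,0,0],0],
  [[0,0,-1],0],
  [[0,0,-5],0],
  [[0,0,-10],0],
  [[0,0,-15],0],
  [[0,0,-20],0],
  [[0,0,-20],0],
], fingers=40)

```text
time: 41.32
position: [473.0, -325.3, 225.5]
tool_rot: [2.261, 2.169, 0.004]
force: [0.2, 0.6, -0.3]
opening: 34.3
```

Run:
```python
from h import *
im,C,o=shot("wrist","i4");shot("scene","i4s");p,Rm,o=tool(); print(p,o["opening"],o["force"])
```

```text
[ 470.82 -323.49  221.25] 34.26534990047496 [-0.08  1.46  0.84]
```

View pics/i4.png

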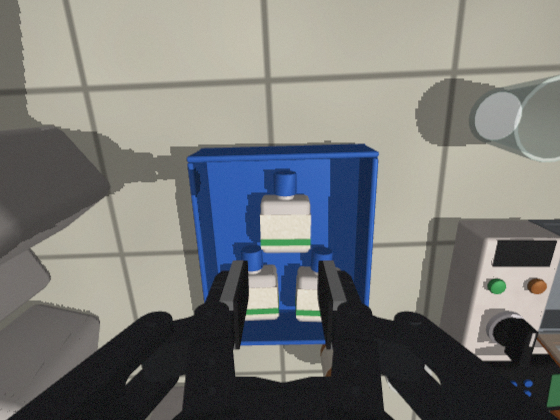

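View pics/i4s.png

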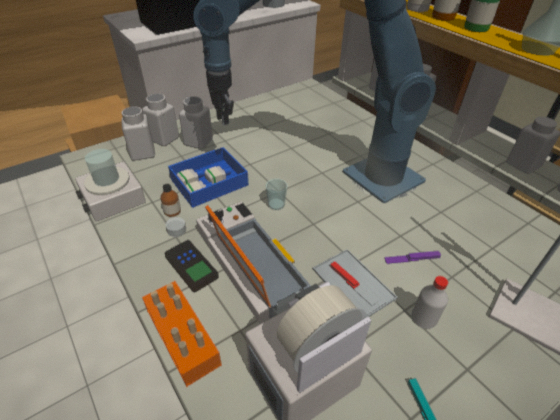

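All three bottles are in the tote and the bay looks empty. Next I'll shut the fingers, go up over the guard and check the bay.

Run:
```python
from h import *
for t in [m2w(-60,0,300),m2w(118,0,300),m2w(118,0,125)]: print(t,sh(t,np.pi/2+TH))
```

```text
[545.49 117.25 300.  ] (array([44.34,  5.68, -7.88]), np.float64(0.0002710148336513285))
[723.35 109.96 300.  ] (array([44.33, 23.48, -7.86]), np.float64(0.0002710148336513285))
[723.35 109.96 125.  ] (array([44.34, 23.46,  9.64]), np.float64(0.0002710148336513285))
```

Request:
apply_moves([
  [[4,0,-4],0],
  [[9,0,-7.5],0],
  [[15,0,-7.5],0],
  [[21,0,-7.5],0],
  [[27,1,-7.5],0],
  [[32,2,-7.5],0],
  [[37,3,-7.5],0],
  [[41,4,-7.5],0],
  [[44,5,-7.5],0],
  [[44,5,-7.5],0],
], fingers=0)

```text
time: 42.68
position: [537.9, 116.9, 293.7]
tool_rot: [-2.259, -2.179, 0.003]
force: [0.2, -0.2, -0.7]
opening: -0.2
```

Run:
```python
from h import *
im,C,o=shot("wrist","j1");p,Rm,o=tool(); print(p,o["opening"],w2m(p)); print(sh(m2w(118,0,300),np.pi/2+TH)); print(o["qpos"])
```

```text
[537.82 114.68 293.94] -0.12870368334813417 [-67.56  -2.88 293.94]
(array([ 0.25, 18.55, -0.66]), np.float64(0.0022755944112273774))
[-0.31  0.3   0.03  1.73 -0.01  1.11  1.25]
```

View pics/j1.png

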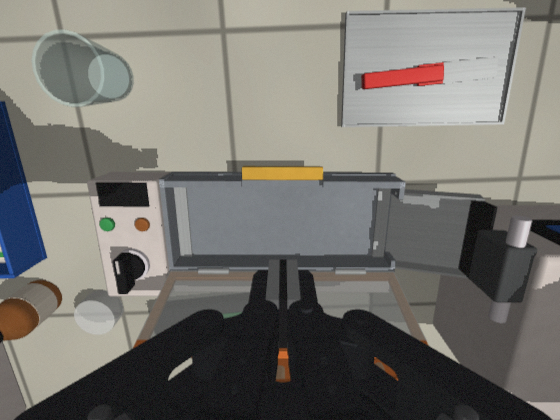

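The bay is empty and the spatula is still in the tray. I'll go over and behind the guard.

Request:
apply_moves([
  [[0,5,0],0],
  [[0,10,0],0],
  [[0,15,0],0],
  [[0.2,18,0],0],
  [[0.2,18.5,3],0],
  [[0.2,18.5,7],0],
  [[0.2,18.5,12],0],
  [[0.2,18.5,16],0],
  [[0.2,18.5,16],0],
])

```text
time: 43.85
position: [720.1, 106.2, 131.1]
tool_rot: [-2.265, -2.171, 0.013]
force: [-0.1, 0.2, 0.6]
opening: 0.0
```

Run:
```python
from h import *
im,C,o=shot("wrist","j2");p,Rm,o=tool(); print(p,o["force"],w2m(p))
```

```text
[722.4  106.85 134.33] [0.4  0.06 0.72] [117.18  -3.15 134.33]
```

View pics/j2.png

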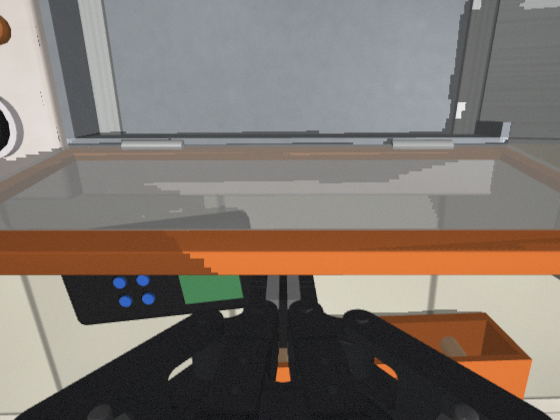

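Request:
apply_moves([
  [[0,-1,0],0],
  [[0,-2,0],0],
  [[0,-3,0],0],
  [[0,-4.2,0],0],
  [[0,-5.4,0],0],
  [[0,-6.6,0],0],
  [[0,-7.8,0],0],
  [[0,-7.8,0],0],
])

```text
time: 44.9
position: [643.7, 111.9, 135.1]
tool_rot: [-2.264, -2.175, 0.004]
force: [0.2, -0.4, 0.3]
opening: 0.2
```

Run:
```python
from h import *
im,C,o=shot("wrist","j3");p,Rm,o=tool(); print(p,o["force"],w2m(p))
```

```text
[644.22 111.8  135.08] [0.07 1.18 0.74] [ 38.86  -1.4  135.08]
```

View pics/j3.png

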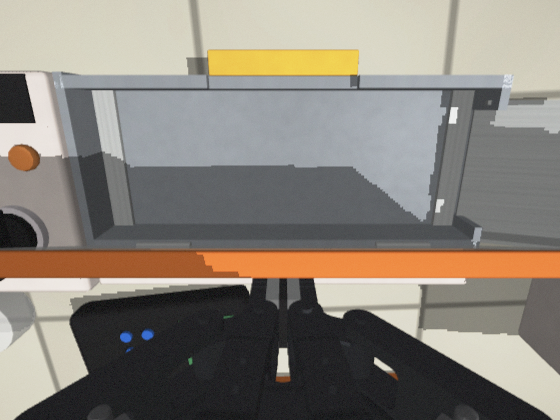

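Request:
apply_moves([
  [[0,-1.2,0],0],
  [[0,-2.4,0],0],
  [[0,-3.6,0],0],
  [[0,-4.6,0],0],
  [[0,-5.5,0],0],
  [[0,-5.5,0],0],
])

```text
time: 45.7
position: [589.3, 114.1, 135.5]
tool_rot: [-2.265, -2.175, 0.002]
force: [-0.4, -0.3, -1.1]
opening: -0.2
```

Run:
```python
from h import *
im,C,o=shot("wrist","j4");p,Rm,o=tool(); print(p,o["force"],w2m(p))
```

```text
[589.78 114.05 135.48] [ 0.09  0.39 -0.16] [-15.62  -1.39 135.48]
```

View pics/j4.png

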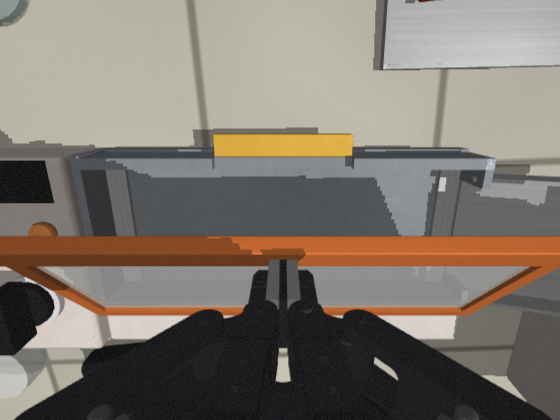

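The guard is about 45° from shut. I'll now press it down from above along the arc.

Request:
apply_moves([
  [[0,1,0],0],
  [[0,1.2,-2],0],
  [[0,0.9,-1.2],0],
  [[0,0.8,-0.5],0],
  [[0,0.1,0.2],0],
  [[0,-0.6,1.0],0],
  [[0,-1.2,1.8],0],
  [[0,-1.8,2.7],0],
  [[0,-2.3,3.6],0],
  [[0,-2.8,4.6],0],
])

```text
time: 47.0
position: [562.5, 115.2, 89.1]
tool_rot: [2.266, 2.176, 0.0]
force: [0.5, -0.8, 0.7]
opening: -0.1
```

Run:
```python
from h import *
im,C,o=shot("wrist","j5");p,Rm,o=tool(); print(p,o["force"],w2m(p))
```

```text
[560.67 115.08  87.62] [ 0.42 -0.08 -0.28] [-44.74  -1.55  87.62]
```

View pics/j5.png

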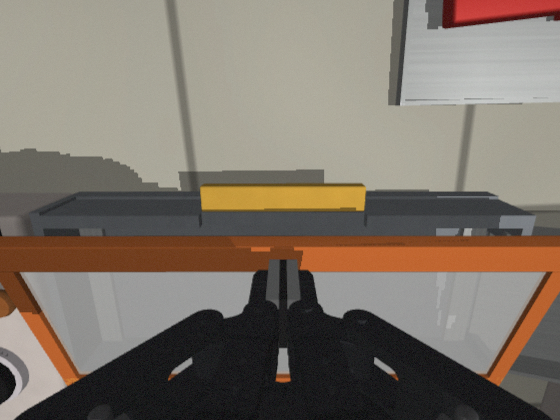

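Request:
apply_moves([
  [[0,-0.3,0.7],0],
  [[0,-0.6,1.4],0],
  [[0,-0.9,2.0],0],
  [[0,-1.0,2.5],0],
  [[0,-1.0,2.8],0],
  [[0,-1.0,2.8],0],
])

```text
time: 47.8
position: [552.3, 115.4, 61.2]
tool_rot: [-2.266, -2.175, 0.001]
force: [-0.4, -0.1, 0.6]
opening: -0.0
```

Run:
```python
from h import *
p,Rm,o=tool(); print(p,o["force"],w2m(p))
```

```text
[552.34 115.43  61.25] [-0.42 -0.15  0.61] [-53.09  -1.54  61.25]
```

Request:
apply_moves([
  [[0,-0.2,0.2],0],
  [[0,-0.2,0.4],0],
  [[0,-0.2,0.6],0],
  [[0,-0.2,0.6],0],
])

```text
time: 48.3
position: [551.7, 115.6, 59.7]
tool_rot: [2.266, 2.175, 0.002]
force: [-12.5, -3.3, 41.3]
opening: -0.2
```

Run:
```python
from h import *
p,Rm,o=tool(); print(p,o["force"],w2m(p)); shot("wrist","j6")
```

```text
[551.71 115.59  59.69] [-12.53  -3.26  41.35] [-53.72  -1.41  59.69]
```

View pics/j6.png

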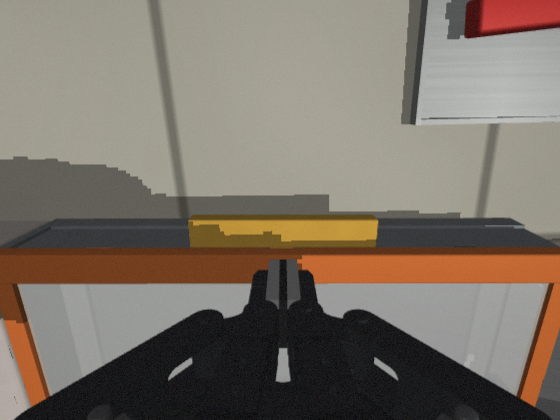

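The guard is firmly seated: 41 N at z≈59.7, and the bar top belongs at 60. I'll release, then look at the switch.

Request:
apply_moves([
  [[0,0,-2],0],
  [[0,0,-6],0],
  [[-2,0,-11],0],
  [[-6,-0.5,-15],0],
  [[-11,-0.8,-17],0],
  [[-15,-0.8,-17],0],
  [[-18,-0.8,-17],0],
  [[-19,-0.8,-17],0],
  [[-19,-0.8,-17],0],
  [[-19,-0.8,-17],0],
], fingers=30)

```text
time: 49.6
position: [535.1, -72.1, 225.4]
tool_rot: [-2.263, -2.178, -0.001]
force: [1.4, 0.3, -0.1]
opening: 25.9
```

Run:
```python
from h import *
im,C,o=shot("wrist","k1");p,Rm,o=tool(); print(p,o["opening"],w2m(p),o["qpos"])
shot("scene","k1s")
```

```text
[535.17 -72.15 225.47] 25.562715134488897 [ -62.55 -189.67  225.47] [-0.03  0.36  0.1   1.84 -0.04  0.95  1.62]
```

View pics/k1.png

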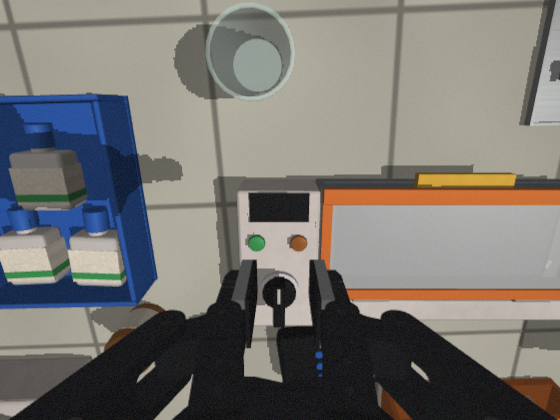

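View pics/k1s.png

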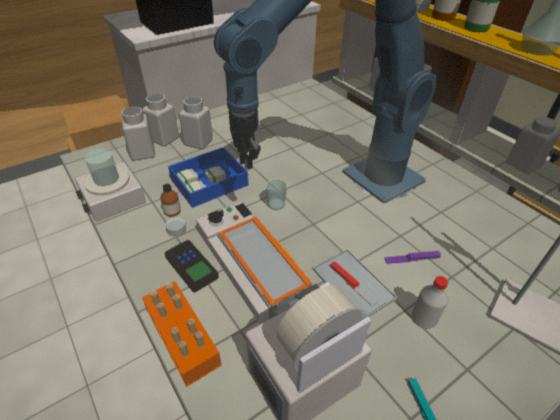

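The guard is shut and the bay is empty. The switch bar appears at about (279,275–330). Zooming in to find its axis.

Run:
```python
from h import *
im,C=load("k1"); crop=im[230:345,225:335]; cv2.imwrite("pics/k1c.png",cv2.resize(crop,None,fx=5,fy=5,interpolation=cv2.INTER_CUBIC))
for uv,z in [((279,292),60),((279,292),84),((279,292),96),((279,325),96),((279,290),96),((279,325),72)]: print(uv,z,w2m(onz(C,uv,z)))
```

```text
(279, 292) 60 [  50.79 -192.44   60.  ]
(279, 292) 84 [  35.79 -192.22   84.  ]
(279, 292) 96 [  28.3  -192.12   96.  ]
(279, 325) 96 [  65.84 -192.15   96.  ]
(279, 290) 96 [  26.11 -192.11   96.  ]
(279, 325) 72 [  84.15 -192.37   72.  ]
```

View pics/k1c.png

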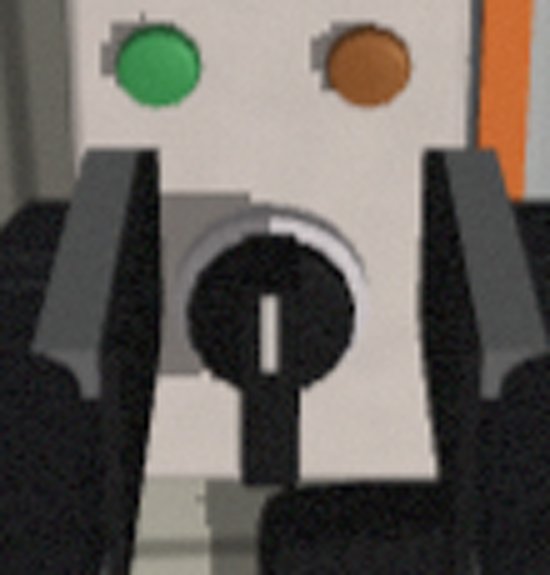

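Request:
apply_moves([
  [[0,4,0],0],
  [[-0.1,8,2],0],
  [[-0.2,10.5,5],0],
  [[-0.2,10.7,8],0],
  [[-0.2,10.7,8.9],0],
  [[-0.2,10.7,8.9],0],
  [[-0.2,10.7,8.9],0],
], fingers=40)

```text
time: 50.58
position: [642.6, -80.3, 138.2]
tool_rot: [2.265, 2.175, 0.002]
force: [0.7, 0.3, -0.3]
opening: 34.0
```

Run:
```python
from h import *
im,C,o=shot("wrist","k2");p,Rm,o=tool(); print(p,o["opening"],w2m(p))
print(proj(C,[m2w(45,-192,96),m2w(22,-192,96),m2w(68,-192,96)]))
crop=im[180:330,205:360]; cv2.imwrite("pics/k2c.png",cv2.resize(crop,None,fx=4,fy=4,interpolation=cv2.INTER_CUBIC))
```

```text
[642.66 -80.3  138.21] 34.24993120681204 [  45.18 -193.41  138.21]
[[284.02 240.01]
 [284.09 204.19]
 [283.96 273.34]]
```

View pics/k2.png

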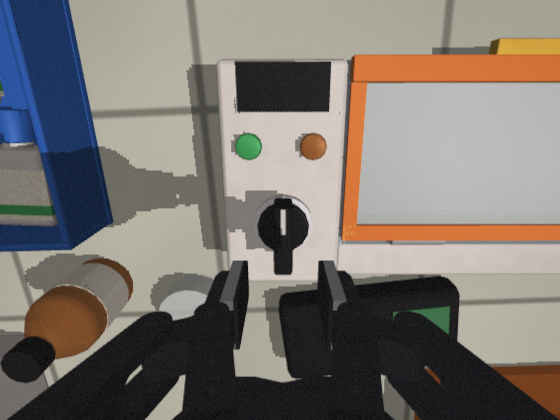

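View pics/k2c.png

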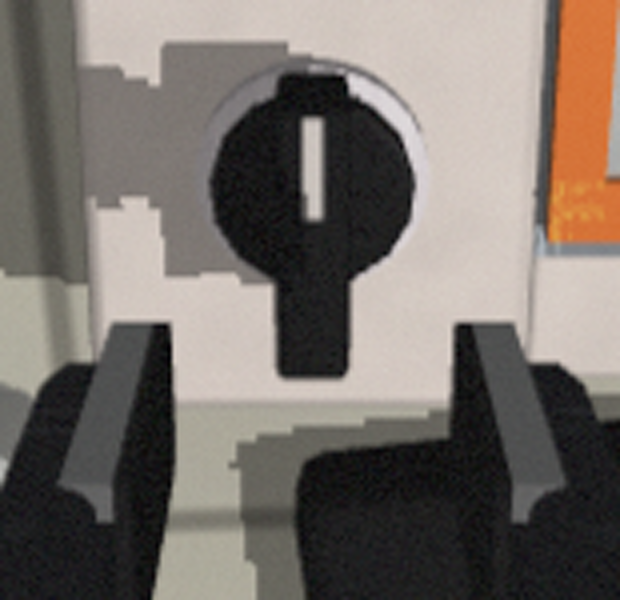

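The bar's measured centre, machine (45.5, -192.5), agrees with the prediction. I'll go down over it and grip.

Request:
apply_moves([
  [[0.1,0,2],0],
  [[0.1,0,4],0],
  [[0.1,0,5.4],0],
  [[0.1,0,5.9],0],
  [[0.1,0,5.9],0],
  [[0.1,0,5.9],0],
], fingers=40)

```text
time: 51.38
position: [642.4, -79.4, 78.2]
tool_rot: [2.266, 2.175, 0.001]
force: [0.2, -0.2, -0.1]
opening: 34.5
```

Request:
apply_moves([
  [[0,0,0],0],
  [[0,0,0],0],
  [[0,0,0],0],
  [[0,0,0],0],
  [[0,0,0],0],
  [[0,0,0],0],
], fingers=0)

```text
time: 52.12
position: [642.3, -80.1, 78.5]
tool_rot: [2.266, 2.174, 0.0]
force: [-1.0, -1.4, 5.9]
opening: 10.7
```

Run:
```python
from h import *
im,C,o=shot("wrist","k3");p,Rm,o=tool(); print(p,o["opening"],w2m(p),o["force"],o["moment"])
```

```text
[642.31 -80.1   78.44] 10.484503501533757 [  44.82 -193.22   78.44] [-1.36 -1.18  6.56] [-0.36  0.25 -0.  ]
```

View pics/k3.png

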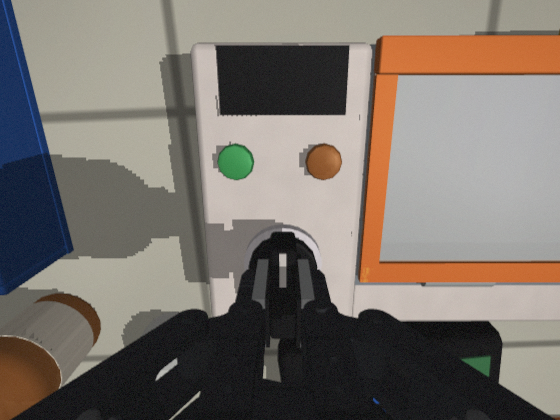

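Request:
apply_moves([
  [[0,0,0],0.15],
  [[0,0,0],0.3],
  [[0,0,0],0.45],
  [[0,0,0],0.6],
  [[0,0,0],0.75],
  [[0,0,0],0.9],
  [[0,0,0],1.02],
  [[0,0,0],1.1],
  [[0,0,0],1.1],
])

```text
time: 53.3
position: [643.1, -79.1, 78.5]
tool_rot: [3.067, 0.675, 0.003]
force: [0.2, -1.2, 5.3]
opening: 10.4
```

Run:
```python
from h import *
im,C,o=shot("wrist","k4");p,Rm,o=tool(); print(p,o["opening"],w2m(p),o["force"],o["moment"],o["qpos"]); cur=np.arctan2(Rm[1,0],Rm[0,0]); print("turned",np.pi/2+TH-cur)
```

```text
[643.04 -79.12  78.49] 10.435211574451948 [  45.52 -192.21   78.49] [-0.73 -0.25  5.71] [-0.22 -0.03  1.23] [-0.19  0.74  0.36  1.66 -0.34  0.8   0.75]
turned 1.095776308563128
```

View pics/k4.png

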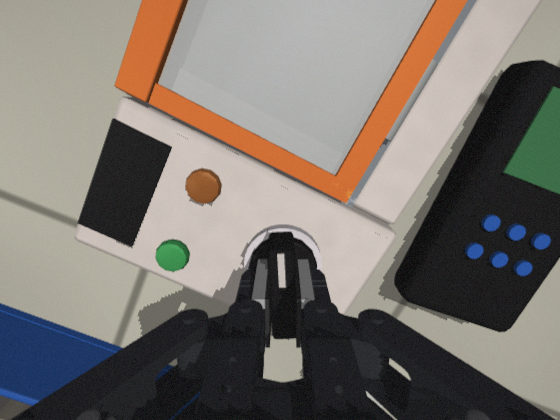

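The 1.23 N m moment at 1.096 rad shows the switch is hard on its stop. I'll open wide so it springs back, then rise.

Request:
apply_moves([
  [[0,0,0],1.1],
  [[0,0,0],1.1],
  [[0,0,-0.2],1.1],
  [[0,0,-2],1.1],
  [[0,0,-6],1.1],
  [[0,0,-11],1.1],
  [[0,0,-15],1.1],
  [[0,0,-15],1.1],
], fingers=80)

```text
time: 54.35
position: [643.9, -79.5, 230.9]
tool_rot: [-2.965, 1.031, -0.009]
force: [0.4, 0.8, -1.2]
opening: 68.3
```

I mistakenly repeated the turn (shifts are per-call), so the hand turned farther while opening. Checking the switch and the surroundings now.

Run:
```python
from h import *
im,C,o=shot("wrist","k5");p,Rm,o=tool(); print(p,o["opening"],w2m(p),o["force"],o["qpos"])
cur=np.arctan2(Rm[1,0],Rm[0,0]); print(cur)
print(proj(C,[m2w(45,-192,96),m2w(22,-192,96),m2w(68,-192,96)]))
```

```text
[642.63 -78.91 228.68] 68.39524352864098 [  45.09 -192.01  228.68] [ 0.13  0.95 -1.12] [-0.44  0.64  0.75  1.58 -0.47  1.11 -0.24]
-0.6692340191269898
[[279.64 202.79]
 [259.06 217.2 ]
 [300.81 187.97]]
```

View pics/k5.png

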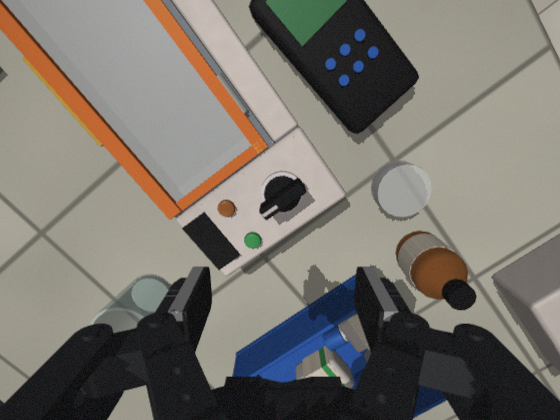

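The switch has sprung back: the bar runs (262,213)–(303,185), on the rest line I predicted. I'll retreat and do the final check.

Run:
```python
from h import *
print(sh((337,62,500),np.pi/2-0.05))
```

```text
(array([-32.67,   7.85, -27.2 ]), np.float64(-2.1900303459218864))
```

Request:
apply_moves([
  [[0,0,-5],0],
  [[0,0,-10],-0.1],
  [[-2,0,-15],-0.28],
  [[-6,1,-19],-0.46],
  [[-11,2,-23],-0.64],
  [[-16,4,-27],-0.82],
  [[-21,5,-27],-1.0],
  [[-26,6.5,-27],-1.18],
  [[-31,8,-27],-1.36],
  [[-32.7,8,-27],-1.54],
])

```text
time: 55.65
position: [333.3, 62.1, 496.8]
tool_rot: [-2.842, -1.338, 0.001]
force: [-0.1, -0.0, -0.4]
opening: 68.5
```

Request:
apply_moves([
  [[0,0,0],-0.18],
  [[0,0,0],-0.36],
  [[0,0,0],-0.54],
  [[0,0,0],-0.65],
  [[0,0,0],-0.65],
  [[0,0,0],-0.65],
])

```text
time: 56.4
position: [335.6, 61.2, 497.1]
tool_rot: [2.279, 2.163, -0.002]
force: [0.7, -0.6, 0.5]
opening: 68.2
```

Run:
```python
from h import *
im,C,o=shot("wrist","l1");p,Rm,o=tool(); print(p,o["force"],o["time"]); im,C,o=shot("scene","l1s"); shot("side","l1d")
a=cv2.imread("pics/a_scene.png"); d=cv2.absdiff(a,im).max(2); cv2.imwrite("pics/diff.png",np.hstack([im[100:400,60:480],cv2.cvtColor(d,cv2.COLOR_GRAY2BGR)[100:400,60:480]])[:, :800])
```

```text
[335.73  61.15 497.26] [-0.25 -0.87 -0.37] 56.45
```

View pics/l1.png

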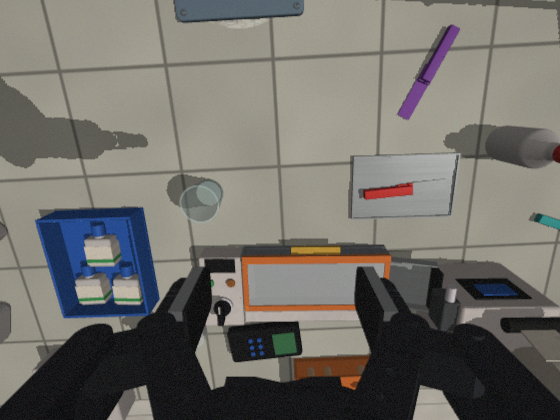

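View pics/diff.png

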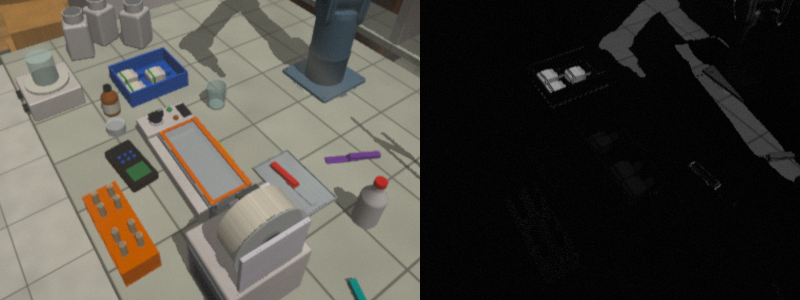

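The final views agree. Compared with the first scene picture, only the bottles, the arm's shadow and a few mm of spatula differ, and the guard frame shows no difference, so it's shut. Handing in.

Run:
```python
from h import *
print(ctrl.finish_job()); print(ctrl.get_obs()["time"])
```

```text
the job is handed in; nothing more can be done
None
the job is handed in; nothing more can be done
```

The job was done in the order asked and handed in at about 56 s, with the robot clear of everything.

**What I did**
- **Guard opened:** I slid the spatula blade into the slot and levered the guard up with it. I then swung the guard back to its stop, where it pushed back with about 12 N, and laid the spatula flat in its tray.
- **Bottles:** Three were present. I moved all three into the tote by their caps.
- **Guard shut:** I pressed it down with closed fingers until it seated. The finger tips stopped at 59.7 mm with about 41 N on them, and the bar top belongs at 60 mm.
- **Switch:** I turned it clockwise to its stop, where the moment rose to 1.23 N m, then let go.

**Last checks**
- **Bay and tote:** The bay is empty and all three bottles lie in the tote.
- **Switch and spatula:** The switch bar is back on its rest line. The spatula lies in its tray a few mm from where it started.
- **Everything else:** The before-and-after scene pictures show no change in the guard frame or the other things on the bench. The tote's edges show only a faint outline, less than a pixel.

**What went less cleanly**
- **Extra turn at the switch:** As I let go, I repeated the turn by mistake, so the hand turned about 1.1 rad farther while the fingers were opening. The switch still sprang back, but I have no force reading from that moment.
- **Guard press:** The 41 N is just over 40 N, but the shut finger tips did the pressing, not the gripper's body.

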